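# Check the sieve shaker's support springs against the reference mark

### The job

Test every support spring of the row, one at a time, starting with the one furthest to the robot's left and going on to the right: swing the tester's beam open until it stays, stand the spring upright on the middle of the plate, lower the beam on to it and let go, so that the beam's weight alone presses it down. If the needle then rests above the upper edge of the brass reference mark the spring is good: stand it upright in the divided tray; if it rests below, put the spring in the undivided plywood box (within 4 mm of the edge either will do). When all are sorted, leave the beam fully down on the empty tester, and do not move the reference mark or any of the other things lying about.

Things in the scene. Friction and masses are not known exactly. Their poses are not given: they have to be found in the camera images.
- plate (a point): Dead-weight spring tester: grey base, round steel plate 72 mm across, its top 30 mm above the table. This point: centre of the plate's top. Axes are the tester's: the beam's hinge axis runs along x, 110 mm from here towards +y (about the robot's left) and 72 mm above; handle on the -y side; the mark's post (12 mm thick, 160 mm high) at x 90, y -75 mm. Fixed to the table.
- beam (a joint): Angle of the weighted beam, rad: 0 level, grows as the handle is lifted up and over; -0.2 fully down, 1.6 fully open, where it stays by its own weight; let go below about 1.35 it sinks again, damped. A ball foot 110 mm from the hinge, its tip level with the hinge at angle 0, presses the plate's centre with 6 N; it meets an unloaded spring at 0.26 and rests between -0.15 and 0.2. Lifting the handle takes 3 N.
- handle (a point): The middle of the beam's handle: a round crossbar, 12 mm thick, parallel to the hinge; at beam angle 0 it lies 220 mm from the hinge axis and 18 mm above it, and it swings about that axis. 70 mm of free bar between the fork's arms, 45 mm of free space between bar and beam: fingers can take the bar from above, closing across it. 76 mm above the table when down, 321 mm when open.
- needle (a point): Tip of the needle (6 mm thick round pin; this point is on its centre line) that sticks out from the beam towards the mark; at beam angle 0 it is 185 mm from the hinge axis, 18 mm above it, 68 mm to the tester's +x side. Its height shows the loaded length of the spring on the plate (1.7 mm per mm of spring).
- mark (a point): The reference mark: the upper edge of the brass clamp (14 mm high) on the post beside the needle. This point is the middle of that edge on the needle's side; its height is the limit for the needle's. Set anew for each job, 100 to 145 mm above the table. Not to be moved.
- tray: Low aluminium tray, 100 x 210 mm, walls 25 mm high and 4 mm thick, with two cross walls that divide it into three cells in a row along its y axis (cells about 65 mm long, centres 0 and 69 mm either side of the middle). For good springs. Origin: centre of its underside; its floor is 4 mm up. Fixed to the table.
- box: Plywood box without divisions, 110 x 210 mm (long along its y axis), walls 50 mm high and 6 mm thick. For rejected springs. Origin: centre of its underside; its floor is 6 mm up. Fixed to the table.
- spring_1: Spring at place 1 of 5 from the robot's left, 78 mm apart (two or three are present, None = absent). Coil between steel end cups, upright, 100 mm tall, 0.14 kg: foot 52 mm across, 12 mm high; coil 37 mm across; cap 40 mm across, 26 mm high (grasp it there, from above). Shortens along its axis only, up to 46 mm, 0.15 to 0.6 N per mm; all look alike. Origin: centre of its underside, z up through the cap.
- spring_1_cap (a point): Centre of the flat top of spring 1's cap, 100 mm above its underside when unloaded.
- spring_2: Spring at place 2 of 5 from the robot's left, 78 mm apart (two or three are present, None = absent). Coil between steel end cups, upright, 100 mm tall, 0.14 kg: foot 52 mm across, 12 mm high; coil 37 mm across; cap 40 mm across, 26 mm high (grasp it there, from above). Shortens along its axis only, up to 46 mm, 0.15 to 0.6 N per mm; all look alike. Origin: centre of its underside, z up through the cap.
- spring_2_cap (a point): Centre of the flat top of spring 2's cap, 100 mm above its underside when unloaded.
- spring_3: Spring at place 3 of 5 from the robot's left, 78 mm apart (two or three are present, None = absent). Coil between steel end cups, upright, 100 mm tall, 0.14 kg: foot 52 mm across, 12 mm high; coil 37 mm across; cap 40 mm across, 26 mm high (grasp it there, from above). Shortens along its axis only, up to 46 mm, 0.15 to 0.6 N per mm; all look alike. Origin: centre of its underside, z up through the cap.
- spring_3_cap (a point): Centre of the flat top of spring 3's cap, 100 mm above its underside when unloaded.
- spring_4: Spring at place 4 of 5 from the robot's left, 78 mm apart (two or three are present, None = absent). Coil between steel end cups, upright, 100 mm tall, 0.14 kg: foot 52 mm across, 12 mm high; coil 37 mm across; cap 40 mm across, 26 mm high (grasp it there, from above). Shortens along its axis only, up to 46 mm, 0.15 to 0.6 N per mm; all look alike. Origin: centre of its underside, z up through the cap.
- spring_4_cap (a point): Centre of the flat top of spring 4's cap, 100 mm above its underside when unloaded.
- spring_5: Spring at place 5 of 5 from the robot's left, 78 mm apart (two or three are present, None = absent). Coil between steel end cups, upright, 100 mm tall, 0.14 kg: foot 52 mm across, 12 mm high; coil 37 mm across; cap 40 mm across, 26 mm high (grasp it there, from above). Shortens along its axis only, up to 46 mm, 0.15 to 0.6 N per mm; all look alike. Origin: centre of its underside, z up through the cap.
- spring_5_cap (a point): Centre of the flat top of spring 5's cap, 100 mm above its underside when unloaded.
- rock1: Bystander, not to be disturbed: rock, 70 mm, lying on the table.
- rock2: Bystander, not to be disturbed: rock, 55 mm, lying on the table.
- rock3: Bystander, not to be disturbed: rock, 60 mm, lying on the table.
- hammer: Bystander, not to be disturbed: hammer, 300 mm long, lying on the table.
- protractor: Bystander, not to be disturbed: flat plastic protractor, 150 mm, lying on the table.
- jar: Bystander, not to be disturbed: glass jar, 56 mm across, 80 mm high, lying on the table.
- brush: Bystander, not to be disturbed: brush, 170 mm long, lying on the table.
Things that resemble listed ones, but are neither listed nor needed, are in the scene too. Leave any red look-alike of the spring_1 alone.

How it is judged:
By the outcome, as a careful person would: the job done as asked, in the order asked, and still so for the second after the job is handed in, with the robot touching nothing.
Of spring_1, spring_2, spring_3, spring_4, spring_5 only 2 to 3 are there at a start; the rules pass over those that are not, and their reading is None.
At some moment in a run one of spring_1, spring_2, spring_3, spring_4, spring_5 may be knocked a few centimetres aside while the robot is not near it.
It also fails if it takes over 210 s, if anything falls off the work surface, if the arm or the gripper's body presses on something with over 40 N, if the wrist force passes 120 N, or if a joint passes its speed limit or range.

### The arm

A 7-joint arm with a two-finger parallel gripper is mounted at the origin on the work surface. World frame = base frame: x ahead of the robot, y to its left, z up, the work surface at z = 0. Lengths are in m, angles in degrees, forces in N, time in s.
With the tool pointing down it reaches from about 0.425 to 0.875 m from the base axis. Payload 4.7 kg.
Tool frame: the origin (TCP) lies at the very end of the fingers, on their centre line; the grasp point (between the pads) lies env.hold_point_z behind it (env.hold_point_z is the distance from the TCP to the grasp point, in m); z points along the fingers, y is the line along which they close (so a half turn about z gives the same grasp; the last joint's range is limited). The gripper opens to 87 mm and grips with 3 to 60 N. Pads are 19 mm wide; open, the fingers measure 117 mm over their backs; the gripper's body (75 mm by 190 mm) begins 51 mm behind the grasp point.
Start: joints at [-64.051, 18.392, -4.016, 83.108, 1.295, 78.541, -3.26], TCP at [0.276, 0.588, 0.223] pointing down, gripper open.
Joint ranges: [-163.93, 163.93], [-17.29, 119.83], [-79.2, 71.16], [3.27, 140.29], [-89.18, 269.18], [5.43, 117.66], [-154.24, 154.24]. Speed limits (degrees/s): [147.25, 147.25, 180, 180, 180, 180, 180].

### API

Orientations are given as [roll, pitch, yaw] about the fixed x, y, z axes, in that order (R = Rz(yaw) Ry(pitch) Rx(roll)).
In Python, from cell import env gives the robot as it stands.
- The arm moves only by the shell command python3 -m jog 'ROWS' [FORCE]. ROWS is JSON, a list of rows, each an object with "dp": the shift along the tool's x, y, z in cm, a list of three; "twist": the turn about the tool's z in degrees; "fingers": the opening, from 0 (shut) to 1 (fully open). A call has 1 to 8 rows; each row is the pose to reach, as a shift and turn from the pose commanded when the call began, along the tool's axes at that moment; what a row does not reach only later rows make up. A row lasts 1/8 s, in which the tool goes at most 62.5 mm and 10.7 degrees, less where a joint would pass 70% of its speed; a pose out of reach is approached as far as the arm can. A call with a gripper value outside its range is refused whole. The fingers move at their own pace and stop on an object; FORCE is the grip in N (left out, the last holds). Time passes only in rows, so rows that repeat a pose let the fingers close. It gives the time, the measured TCP pose, the force, the opening and the grip force at its end, in the units of the state.
- env.get_obs(): the state, without advancing time (a new reading comes with each control period).
- env.read_camera(name): name is "scene" or "top"; returns a dict with "pixels" (400x640x3 uint8, blue, green, red), "depth" (400x640 float32, m along the optical axis (not along the pixel's ray), 0 where there is no reading), "fx", "fy", "cx", "cy" (pixels), "rvec" (rotation vector, rad) and "tvec" (3), from world to camera coordinates, as OpenCV has them. Camera axes: x right, y down, z forward; pixel columns grow to the right and rows downward; lengths in m; the calibration is good to about 2 mm. A picture is of the moment at which its call begins.
- env.sign_off(): hands the job in; it is judged then, once.
The state is a dict: "time_s": time; "qpos": joint angles; "joint_velocities": joint speeds; "effort": joint torques, N m; "tool_pos": TCP position; "tool_rot": TCP orientation; "force": force on the tool from outside, world axes, zero at the start; "wrist_torque": the same for the moment, N m; "grip_width": finger opening in m; "grasp_force": force on a finger pad.
Only numpy, scipy, OpenCV 4.12 (cv2) and the standard library are available. Lean on these libraries where they do the work, as an engineer would, in place of code of your own. Each camera call takes 0.05 s, during which the arm holds its last target. There are 200 camera calls.

## Working session

There is one attempt and no reset: what is moved stays moved. The work goes in short steps, Python scripts to look and compute and a shell command to move; the robot and the scene stay as the last step left them, time stands still between calls to the robot, and variables do not carry over. Pictures are saved under pics/ and viewed, at most 14 in all, crops included, and the job is handed in when it is done.

```bash
ls; mkdir -p pics; cat > h.py <<'E'
import numpy as np, cv2
from cell import env
def cam(n,save=None):
    c=env.read_camera(n)
    if save: cv2.imwrite('pics/'+save,c['pixels'])
    R=cv2.Rodrigues(np.array(c['rvec'],float))[0]; t=np.array(c['tvec'],float).ravel()
    d=c['depth'].astype(float); v,u=np.mgrid[:400,:640]
    P=np.stack([(u-c['cx'])/c['fx']*d,(v-c['cy'])/c['fy']*d,d],-1)
    W=(P-t)@R; W[d==0]=np.nan
    c.update(R=R,t=t,W=W); return c
def proj(c,p):
    q=c['R']@np.array(p,float)+c['t']; return c['fx']*q[0]/q[2]+c['cx'],c['fy']*q[1]/q[2]+c['cy']
E
python3 - <<'E'
from h import *
o=env.get_obs();print(o, env.hold_point_z)
for n in('scene','top'):
    c=cam(n,n+'0.png');print(n,c['fx'],-c['R'].T@c['t'],c['R'][2]); np.save(n+'0.npy',c['W'])
E
```

```text
pics
{'time_s': 0.0, 'qpos': array([-64.05058219,  18.43848041,  -4.01509802,  83.17503927,
         1.29385508,  78.53940977,  -3.26122787]), 'joint_velocities': array([ 0.06908045, -0.02688072,  0.11909127,  0.00807231,  0.03867851,
       -0.02229513, -0.05155326]), 'effort': array([-7.92085621e-05, -4.91299760e+01, -4.03940929e-01, -3.12528670e+01,
       -6.38210122e-02,  4.38462349e-02,  1.83838997e-04]), 'tool_pos': array([0.27596767, 0.58790405, 0.2214668 ]), 'tool_rot': array([-1.79892246e+02,  4.71987721e-03,  1.54858472e+02]), 'force': array([0.1988975 , 0.09169621, 0.47611806]), 'wrist_torque': array([-0.00453517, -0.02063756,  0.03482586]), 'grasp_force': 0.0, 'grip_width': 0.08705791650599465} 0.0187
scene 372.2964312266775 [ 1.2242878  -0.15086226  0.74694996] [-0.74046948  0.13039253 -0.65931991]
top 398.8574582845428 [ 0.42382332 -0.02151301  1.28548967] [ 0.08009617 -0.00526814 -0.99677322]
```

View pics/scene0.png

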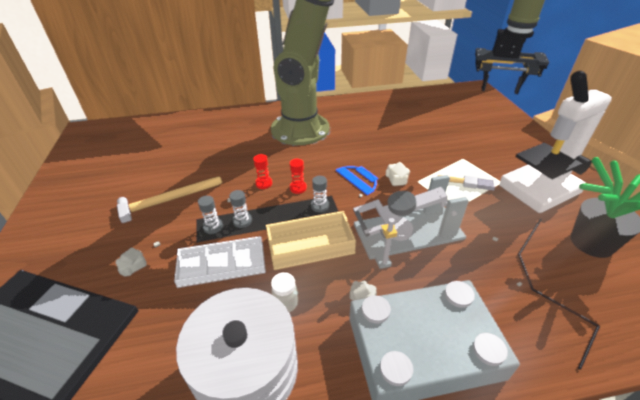

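View pics/top0.png

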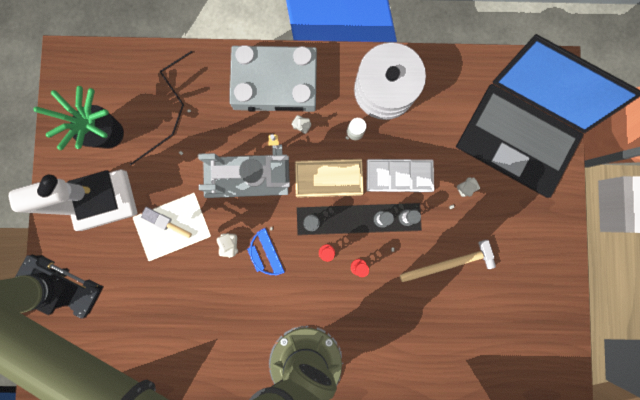

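The top view shows three springs at (310,222), (383,218) and (409,217), i.e. places 1, 4 and 5. The tester is at (245,175) with its hinge to the left and handle at col ~287. The mark is at (274,145), the box at (329,178) and the tray at (400,176). Red look-alikes are at (327,253) and (360,268).

```bash
python3 - <<'E'
from h import *
W=np.load('top0.npy'); 
def reg(u0,v0,u1,v1,z0,z1,n):
    p=W[v0:v1,u0:u1].reshape(-1,3); p=p[(p[:,2]>z0)&(p[:,2]<z1)]
    r=cv2.minAreaRect((p[:,:2]*1000).astype(np.float32))
    print(n,len(p),'mean',p.mean(0).round(4),'rect',[np.round(x,1) for x in r]);
reg(298,205,325,235,.09,.11,'s1');reg(372,205,396,235,.09,.11,'s4');reg(397,205,424,235,.09,.11,'s5')
reg(290,155,366,200,.04,.06,'box');reg(364,155,440,196,.018,.032,'tray')
reg(195,145,296,205,.005,.028,'base');reg(195,145,296,205,.06,.2,'beam');reg(262,130,290,160,.08,.3,'mark')
reg(280,150,296,200,.05,.2,'handle');reg(290,195,430,240,.001,.02,'strip');reg(345,115,370,142,.06,.1,'jar');reg(285,110,312,135,.02,.1,'rock')
reg(216,232,240,260,.01,.1,'rock2')
reg(315,242,340,265,.02,.12,'red1');reg(348,255,372,280,.02,.12,'red2')
i=cv2.imread('pics/top0.png')[120:240,190:300]
j=cv2.imread('pics/scene0.png')[170:280,340:480]
a=cv2.resize(i,(600,655))[:600];b=cv2.resize(j,(763,600))
cv2.imwrite('pics/c1.png',np.vstack([cv2.resize(i,(330,360)),]))
cv2.imwrite('pics/c0.png',np.hstack([cv2.resize(i,(385,420)),cv2.resize(j,(415,420))]))
E
```

```text
s1 138 mean [ 0.4408 -0.0101  0.0986] rect [array([441.5,  -9.5]), array([37.9, 35.7]), np.float64(46.0)]
s4 143 mean [ 0.4572 -0.2348  0.0981] rect [array([ 458. , -234.8]), array([35.9, 37.9]), np.float64(1.8)]
s5 144 mean [ 0.4632 -0.3157  0.098 ] rect [array([ 462.5, -316.1]), array([35.9, 38.3]), np.float64(0.6)]
box 416 mean [ 0.5841 -0.0629  0.0475] rect [array([583.2, -63.3]), array([110.7, 210.2]), np.float64(2.9)]
tray 323 mean [ 0.6009 -0.3037  0.0226] rect [array([ 598., -293.]), array([100.5, 209.9]), np.float64(0.4)]
base 1810 mean [0.5808 0.1955 0.0109] rect [array([590.2, 213.2]), array([186.8, 306.8]), np.float64(3.6)]
beam 1680 mean [0.5892 0.1942 0.1099] rect [array([602.7, 191.4]), array([133.8, 261.8]), np.float64(6.4)]
mark 193 mean [0.6596 0.1033 0.1107] rect [array([663.5, 101.8]), array([66.1, 67.1]), np.float64(3.3)]
handle 170 mean [0.5961 0.0702 0.0799] rect [array([596.4,  73.9]), array([93.3, 27.3]), np.float64(2.0)]
strip 1407 mean [ 0.4624 -0.1672  0.0039] rect [array([ 462.9, -165.9]), array([141.6, 449. ]), np.float64(1.0)]
jar 211 mean [ 0.7395 -0.1474  0.078 ] rect [array([ 740.3, -148.1]), array([47. , 47.5]), np.float64(46.4)]
rock 236 mean [0.7618 0.0291 0.0318] rect [array([766.9,  37.2]), array([73.3, 83.6]), np.float64(2.8)]
rock2 402 mean [0.3677 0.2479 0.0391] rect [array([365.3, 251.4]), array([73.5, 57.1]), np.float64(4.4)]
red1 150 mean [ 0.3482 -0.0601  0.0973] rect [array([347.8, -60.3]), array([39. , 37.5]), np.float64(46.1)]
red2 170 mean [ 0.3053 -0.1613  0.0926] rect [array([ 304.8, -162.2]), array([37.2, 37.7]), np.float64(1.0)]
```

View pics/c0.png

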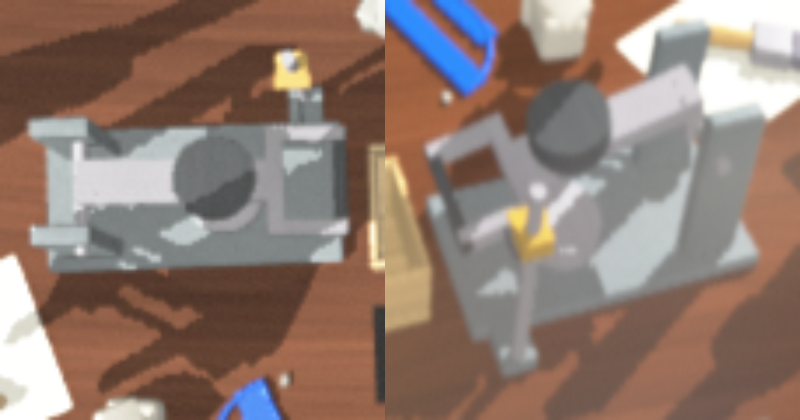

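```bash
python3 - <<'E'
from h import *
np.set_printoptions(precision=4,suppress=True,linewidth=160)
W=np.load('top0.npy'); p=W[135:205,190:298].reshape(-1,3);p=p[~np.isnan(p[:,0])]
for y in np.arange(.045,.36,.012):
    q=p[abs(p[:,1]-y)<.006]; b=q[(q[:,2]>.014)&(q[:,2]<.026)]; m=q[(q[:,2]>.05)]
    f=lambda a:(len(a),a[:,0].min().round(4),a[:,0].max().round(4),np.median(a[:,2]).round(3)) if len(a) else None
    print(y.round(3),'base',f(b),'up',f(m))
q=p[p[:,2]>.14];print('high',len(q),q[:,0].mean())
q=p[(p[:,0]>.645)&(p[:,2]>.09)&(p[:,1]<.16)];print(q[np.argsort(q[:,2])][::4])
W2=np.load('scene0.npy')
for (u,v) in [(386,228),(387,232),(394,226),(360,214),(352,204),(402,218)]: print(u,v,W2[v,u])
i=cv2.imread('pics/scene0.png')
hsv=cv2.cvtColor(i,cv2.COLOR_BGR2HSV)[200:260,370:410]; m=(hsv[...,0]>15)&(hsv[...,0]<32)&(hsv[...,1]>130)
q=W2[200:260,370:410][m];q=q[q[:,2]>.06];print('brass',len(q),np.nanpercentile(q,[2,10,50,90,98],axis=0))
E
```

```text
0.045 base None up (5, np.float64(0.5692), np.float64(0.6168), np.float64(0.052))
0.057 base None up (30, np.float64(0.5502), np.float64(0.6021), np.float64(0.078))
0.069 base (2, np.float64(0.5411), np.float64(0.5472), np.float64(0.015)) up (100, np.float64(0.5499), np.float64(0.6434), np.float64(0.079))
0.081 base (9, np.float64(0.5409), np.float64(0.6249), np.float64(0.015)) up (35, np.float64(0.5494), np.float64(0.6418), np.float64(0.084))
0.093 base (11, np.float64(0.5407), np.float64(0.6833), np.float64(0.014)) up (60, np.float64(0.5488), np.float64(0.6968), np.float64(0.087))
0.105 base (11, np.float64(0.5372), np.float64(0.6816), np.float64(0.015)) up (105, np.float64(0.5485), np.float64(0.6959), np.float64(0.091))
0.117 base (13, np.float64(0.5434), np.float64(0.6695), np.float64(0.015)) up (129, np.float64(0.546), np.float64(0.6957), np.float64(0.092))
0.129 base (1, np.float64(0.5498), np.float64(0.5498), np.float64(0.014)) up (96, np.float64(0.5456), np.float64(0.6389), np.float64(0.093))
0.141 base (11, np.float64(0.5331), np.float64(0.6334), np.float64(0.016)) up (71, n
[... 2494 characters left out ...]
.6657 0.1113 0.1271]
 [0.6864 0.1177 0.1274]
 [0.6837 0.097  0.128 ]
 [0.6896 0.0971 0.1282]
 [0.6685 0.1054 0.1284]
 [0.6802 0.1174 0.1286]
 [0.6861 0.1146 0.1291]
 [0.695  0.1148 0.1294]
 [0.68   0.1143 0.1299]
 [0.6949 0.1029 0.1306]
 [0.6708 0.0992 0.1321]
 [0.6791 0.1095 0.1473]
 [0.6831 0.1029 0.1558]
 [0.6856 0.1115 0.1571]
 [0.6854 0.1085 0.1581]
 [0.682  0.1053 0.1603]]
386 228 [0.6777 0.1011 0.1285]
387 232 [0.6899 0.0993 0.1285]
394 226 [0.6774 0.1199 0.1308]
360 214 [0.4981 0.0981 0.0013]
352 204 [ 0.4493  0.0876 -0.0021]
402 218 [0.564  0.1953 0.0302]
brass 67 [[0.6695 0.0943 0.1215]
 [0.6723 0.0959 0.1235]
 [0.6921 0.102  0.1284]
 [0.6969 0.1144 0.1295]
 [0.6979 0.1171 0.1309]]
```

The tester's yaw is about 3.7°, the plate is at about (0.589, 0.176), and the mark is at about z 0.130. Next I go above the handle.

```bash
cat >> h.py <<'E'
from scipy.spatial.transform import Rotation as Ro
def to(x,y,z,yaw=None):
    "dp in cm (tool axes now) and twist to reach a world TCP pose"
    o=env.get_obs(); R=Ro.from_euler('xyz',o['tool_rot'],degrees=True)
    dp=R.inv().apply(np.array([x,y,z])-o['tool_pos'])*100
    tw=0 if yaw is None else -((yaw-o['tool_rot'][2]+180)%360-180)
    print('dp',dp.round(2),'twist',round(tw,1))
E
python3 -c "
from h import *
to(.42,.35,.23,183.7);to(.596,.0665,.2,183.7)"
```

```text
dp [-23.15 -15.42  -0.81] twist -28.8
dp [-51.12 -33.61   2.22] twist -28.8
```

```bash
python3 -m jog '[{"dp":[-4.6,-3.1,-0.2],"twist":-5,"fingers":0.5},{"dp":[-9.2,-6.2,-0.4],"twist":-10,"fingers":0.5},{"dp":[-13.9,-9.2,-0.6],"twist":-15,"fingers":0.5},{"dp":[-18.5,-12.3,-0.8],"twist":-20,"fingers":0.5},{"dp":[-23.1,-15.4,-0.8],"twist":-25,"fingers":0.5},{"dp":[-27.8,-18.5,-0.8],"twist":-28.8,"fingers":0.5},{"dp":[-32.5,-21.6,-0.8],"twist":-28.8,"fingers":0.5},{"dp":[-36,-24,-0.8],"twist":-28.8,"fingers":0.5}]'
python3 -c "
from h import *
to(.596,.0665,.17,183.7)"
```

```text
time_s: 1.1
tool_pos: [0.5011, 0.2154, 0.2303]
tool_rot: [-180.0, -0.0, -176.5]
force: [0.1, 0.6, 0.6]
grip_width: 0.0437
grasp_force: 0.0
dp [ -8.56 -15.44   6.04] twist -0.2
```

```bash
python3 -m jog '[{"dp":[-2.8,-5.1,1],"fingers":0.5},{"dp":[-5.7,-10.3,2],"fingers":0.5},{"dp":[-8.5,-15.4,4],"fingers":0.5},{"dp":[-8.5,-15.4,6],"twist":-0.2,"fingers":0.5},{"dp":[-8.5,-15.4,6],"twist":-0.2,"fingers":0.5}]'
python3 - <<'E'
from h import *
for n in('scene','top'):
    c=cam(n,n+'1.png'); o=env.get_obs()
    print(n,[round(float(x)) for x in proj(c,o['tool_pos'])],[round(float(x)) for x in proj(c,(.596,.0665,.076))])
    if n=='scene':
        i=c['pixels'][150:270,320:480]; cv2.imwrite('pics/s1c.png',cv2.resize(i,(800,600),interpolation=cv2.INTER_CUBIC))
        W=c['W']; 
        # handle bar: points near
        q=W.reshape(-1,3); q=q[(q[:,2]>.066)&(q[:,2]<.09)&(abs(q[:,0]-.596)<.033)&(abs(q[:,1]-.066)<.014)]
        print(len(q)); 
        for x in np.arange(.565,.63,.01):
            s=q[abs(q[:,0]-x)<.005]
            if len(s):print(x.round(3),len(s),s.mean(0).round(4),s[:,1].min().round(4),s[:,1].max().round(4),s[:,2].max().round(4))
E
```

```text
scene [410, 143] [360, 221]
96
0.565 8 [0.5667 0.0645 0.0805] 0.0603 0.0694 0.0826
0.575 13 [0.5743 0.0655 0.0803] 0.0613 0.0705 0.0822
0.585 15 [0.5845 0.0655 0.08  ] 0.0611 0.071 0.083
0.595 14 [0.5949 0.0656 0.0806] 0.0614 0.0715 0.0831
0.605 16 [0.6043 0.067  0.08  ] 0.0623 0.0732 0.0822
0.615 16 [0.6153 0.0672 0.0806] 0.0621 0.0734 0.0844
0.625 14 [0.6248 0.0677 0.0805] 0.0635 0.0738 0.0839
top [227, 197] [287, 171]validation failed for argument at $[0]...
```

View pics/s1c.png

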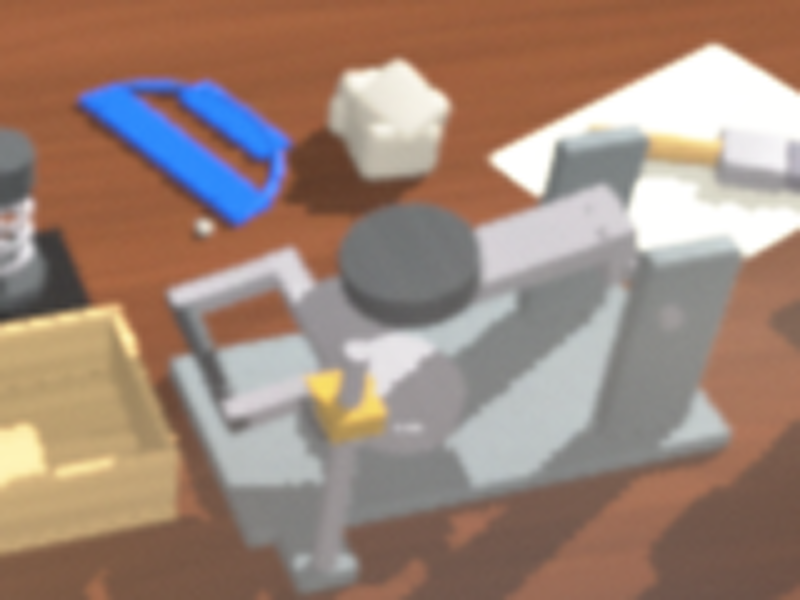

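The picture shows the beam down: dark crossbar at crop (205,360), brass clamp (345,400), needle just beside it. The call was refused because one row lacked a twist, so I'm resending it.

```bash
python3 -m jog '[{"dp":[-2.8,-5.1,1],"twist":0,"fingers":0.5},{"dp":[-5.7,-10.3,2],"twist":0,"fingers":0.5},{"dp":[-8.5,-15.4,4],"twist":0,"fingers":0.5},{"dp":[-8.5,-15.4,6],"twist":0,"fingers":0.5},{"dp":[-8.5,-15.4,6],"twist":0,"fingers":0.5}]' && python3 -c "
from h import *
to(.596,.0665,.065,183.5)"
```

```text
time_s: 1.82
tool_pos: [0.5932, 0.0701, 0.1683]
tool_rot: [-180.0, -0.3, -176.4]
force: [0.4, 0.4, 0.6]
grip_width: 0.0437
grasp_force: 0.0
dp [-0.3  -0.38 10.33] twist 0.1
```

```bash
python3 -m jog '[{"dp":[0,0,3],"twist":0,"fingers":0.5},{"dp":[0,0,5],"twist":0,"fingers":0.5},{"dp":[0,0,5],"twist":0,"fingers":0.5},{"dp":[0,0,5],"twist":0,"fingers":0.5}]' && python3 -c "
from h import *
to(.596,.0665,.067,183.5)"
```

```text
time_s: 2.33
tool_pos: [0.5954, 0.0711, 0.1221]
tool_rot: [180.0, 0.1, -176.3]
force: [0.0, -0.4, -1.3]
grip_width: 0.0437
grasp_force: 0.0
dp [-0.02 -0.47  5.51] twist 0.2
```

```bash
python3 -m jog '[{"dp":[0,-0.5,2],"twist":0,"fingers":0.5},{"dp":[0,-0.5,4],"twist":0,"fingers":0.5},{"dp":[0,-0.5,5.5],"twist":0,"fingers":0.5},{"dp":[0,-0.5,5.5],"twist":0,"fingers":0.5},{"dp":[0,-0.5,5.5],"twist":0,"fingers":0.05},{"dp":[0,-0.5,5.5],"twist":0,"fingers":0.05},{"dp":[0,-0.5,5.5],"twist":0,"fingers":0.05},{"dp":[0,-0.5,5.5],"twist":0,"fingers":0.05}]' 12
python3 - <<'E'
import numpy as np
f=lambda a:np.array([220*np.cos(a)-18*np.sin(a),18*np.cos(a)+220*np.sin(a)])
for s in(-.2,.7):
  for a in np.linspace(s,s+.9,9)[1:]:
    d=f(s)-f(a); print(round(a,2),'dy',round(d[0]/10,2),'dz',round(d[1]/10,2))
E
```

```text
time_s: 3.32
tool_pos: [0.5952, 0.0681, 0.066]
tool_rot: [179.8, 0.1, -176.3]
force: [0.2, 9.2, 1.0]
grip_width: 0.0113
grasp_force: 8.3
-0.09 dy -0.15 dz -2.48
0.02 dy -0.03 dz -4.96
0.14 dy 0.37 dz -7.41
0.25 dy 1.05 dz -9.79
0.36 dy 1.99 dz -12.09
0.47 dy 3.18 dz -14.27
0.59 dy 4.61 dz -16.3
0.7 dy 6.25 dz -18.16
0.81 dy 1.84 dz -1.66
0.92 dy 3.86 dz -3.1
1.04 dy 6.03 dz -4.31
1.15 dy 8.32 dz -5.27
1.26 dy 10.71 dz -5.96
1.38 dy 13.15 dz -6.38
1.49 dy 15.63 dz -6.52
1.6 dy 18.11 dz -6.39
```

```bash
python3 -m jog '[{"dp":[0,0,-2.5],"twist":0,"fingers":0.05},{"dp":[0,0.2,-5],"twist":0,"fingers":0.05},{"dp":[0,0.6,-7.4],"twist":0,"fingers":0.05},{"dp":[0,1.3,-9.8],"twist":0,"fingers":0.05},{"dp":[0,2.2,-12.1],"twist":0,"fingers":0.05},{"dp":[0,3.4,-14.3],"twist":0,"fingers":0.05},{"dp":[0,4.8,-16.3],"twist":0,"fingers":0.05},{"dp":[0,6.5,-18.2],"twist":0,"fingers":0.05}]'
python3 -m jog '[{"dp":[0,1.8,-1.7],"twist":0,"fingers":0.05},{"dp":[0,3.9,-3.1],"twist":0,"fingers":0.05},{"dp":[0,6,-4.3],"twist":0,"fingers":0.05},{"dp":[0,8.3,-5.3],"twist":0,"fingers":0.05},{"dp":[0,10.7,-6],"twist":0,"fingers":0.05},{"dp":[0,13.1,-6.4],"twist":0,"fingers":0.05},{"dp":[0,15.6,-6.5],"twist":0,"fingers":0.05},{"dp":[0,17.3,-6.5],"twist":0,"fingers":0.05}]'
python3 -m jog '[{"dp":[0,0,0],"twist":0,"fingers":0.05},{"dp":[0,0,0],"twist":0,"fingers":0.05}]'
```

```text
time_s: 4.32
tool_pos: [0.5917, 0.1262, 0.2482]
tool_rot: [-179.7, 0.1, -176.5]
force: [1.8, -5.4, -1.9]
grip_width: 0.0114
grasp_force: 12.0
time_s: 5.32
tool_pos: [0.5817, 0.3033, 0.3151]
tool_rot: [179.9, 0.4, -176.4]
force: [3.8, -0.3, 2.2]
grip_width: 0.0113
grasp_force: 12.0
time_s: 5.58
tool_pos: [0.5816, 0.3036, 0.3149]
tool_rot: [179.8, 0.3, -176.3]
force: [5.1, 1.0, 5.6]
grip_width: 0.0113
grasp_force: 12.0
```

```bash
python3 -m jog '[{"dp":[0,0,0],"twist":0,"fingers":0.5},{"dp":[0,0,0],"twist":0,"fingers":0.5},{"dp":[0,0,-3],"twist":0,"fingers":0.5},{"dp":[0,0,-6],"twist":0,"fingers":0.5},{"dp":[0,-4,-6],"twist":0,"fingers":0.5},{"dp":[0,-10,-6],"twist":0,"fingers":0.5},{"dp":[5,-16,-6],"twist":10,"fingers":1},{"dp":[11,-22,-6],"twist":20,"fingers":1}]'
python3 - <<'E'
from h import *
c=cam('top','top2.png'); np.save('top2.npy',c['W'])
W=c['W']
i=c['pixels'][90:250,180:440];cv2.imwrite('pics/t2c.png',cv2.resize(i,(780,480),interpolation=cv2.INTER_CUBIC))
p=W[140:215,190:300].reshape(-1,3);q=p[(abs(p[:,2]-.030)<.005)&(abs(p[:,0]-.59)<.06)&(abs(p[:,1]-.176)<.06)]
print(len(q),q.mean(0),cv2.minEnclosingCircle((q[:,:2]*1000).astype(np.float32)))
to(.4415,-.0095,.17,93.7)
E
```

```text
time_s: 6.58
tool_pos: [0.5075, 0.1024, 0.3715]
tool_rot: [-179.9, -0.1, 163.2]
force: [-0.4, -0.3, 1.4]
grip_width: 0.0565
grasp_force: 0.0
0 [nan nan nan] ((0.0, 0.0), 0.0)
dp [  2.61 -11.67  20.29] twist 68.8<stdin>:6: RuntimeWarning: Mean of empty slice.
  ret = um.true_divide(
```

View pics/t2c.png

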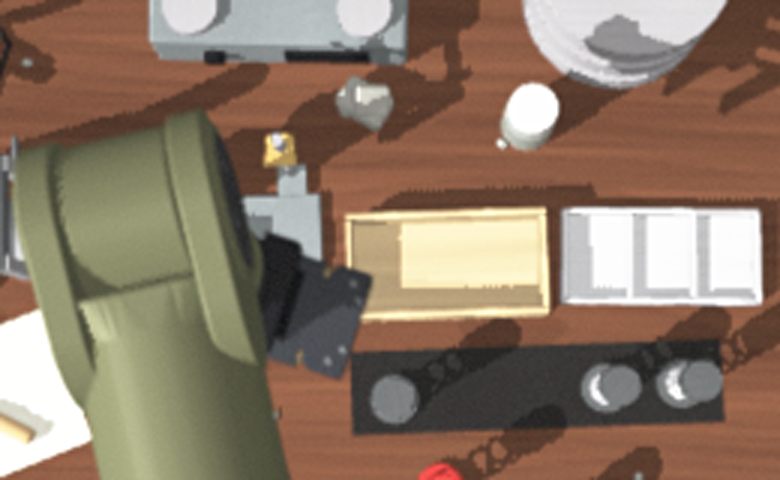

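The arm hides the plate here, while springs 1, 4 and 5 are all visible and upright. Next is a point above spring 1, then I measure the plate.

```bash
python3 -m jog '[{"dp":[0.4,-2,1],"twist":10,"fingers":1},{"dp":[0.8,-4,3],"twist":20,"fingers":1},{"dp":[1.2,-6,6],"twist":30,"fingers":1},{"dp":[1.6,-8,9],"twist":40,"fingers":1},{"dp":[2,-10,12],"twist":50,"fingers":1},{"dp":[2.6,-11.7,15],"twist":60,"fingers":1},{"dp":[2.6,-11.7,18],"twist":68.8,"fingers":1},{"dp":[2.6,-11.7,18],"twist":68.8,"fingers":1}]'
python3 - <<'E'
from h import *
np.set_printoptions(precision=4,suppress=True)
for n in ('top','scene'):
    c=cam(n,n+'3.png'); W=c['W'];p=W.reshape(-1,3);p=p[~np.isnan(p[:,0])]
    q=p[(abs(p[:,2]-.030)<.004)&(abs(p[:,0]-.59)<.055)&(abs(p[:,1]-.176)<.055)]
    print(n,len(q),q.mean(0),q.min(0),q.max(0),cv2.minEnclosingCircle((q[:,:2]*1000).astype(np.float32)))
    b=p[(p[:,2]>.2)&(p[:,1]>.2)&(p[:,1]<.36)&(abs(p[:,0]-.58)<.08)]; print(len(b),b.mean(0) if len(b) else 0, b.max(0) if len(b) else 0)
    q=p[(p[:,2]>.09)&(p[:,2]<.106)&(abs(p[:,0]-.4415)<.03)&(abs(p[:,1]+.0095)<.03)]; print('s1',len(q),q.mean(0) if len(q) else 0)
to(.4415,-.0095,.08,93.7)
E
```

```text
time_s: 7.62
tool_pos: [0.4487, -0.0004, 0.1904]
tool_rot: [-179.7, 0.0, 95.0]
force: [0.7, 0.4, 0.6]
grip_width: 0.0874
grasp_force: 0.0
top 329 [0.5889 0.175  0.0291] [0.5541 0.1392 0.026 ] [0.6241 0.2095 0.0338] ((589.6792602539062, 175.35025024414062), 36.10264587402344)
693 [0.5835 0.3068 0.278 ] [0.6512 0.3336 0.33  ]
s1 0 0
scene 311 [0.5928 0.1842 0.0301] [0.5547 0.1469 0.026 ] [0.6259 0.2111 0.0339] ((590.2549438476562, 177.39659118652344), 36.89924240112305)
1266 [0.5919 0.3081 0.2676] [0.6527 0.3367 0.3291]
s1 138 [ 0.445  -0.0096  0.0984]
dp [-0.86 -1.04 11.32] twist 1.3
```

View pics/scene3.png

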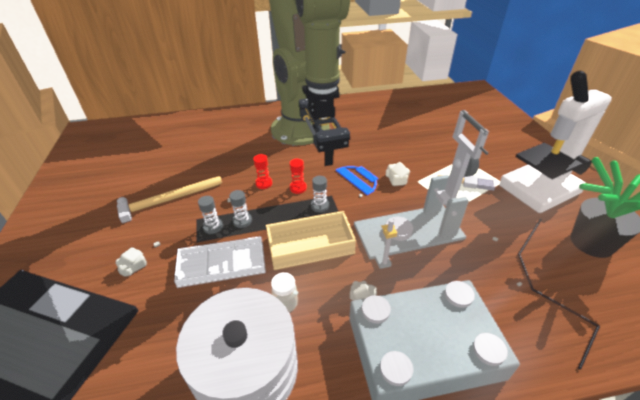

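The beam stays open (handle at (470,130)), the gripper is at (330,150) above spring 1 and nothing is disturbed. Descending to grasp.

```bash
python3 -m jog '[{"dp":[-0.5,-0.5,1.5],"twist":1.3,"fingers":1},{"dp":[-0.9,-1,3],"twist":1.3,"fingers":1},{"dp":[-0.9,-1,4],"twist":1.3,"fingers":1},{"dp":[-0.9,-1,4],"twist":1.3,"fingers":1},{"dp":[-0.9,-1,4],"twist":1.3,"fingers":1}]'
python3 -c "
from h import *
to(.4415,-.0095,.069,93.7)"
```

```text
time_s: 8.35
tool_pos: [0.4421, -0.0099, 0.1528]
tool_rot: [180.0, -0.0, 93.6]
force: [0.7, 0.2, 0.4]
grip_width: 0.087
grasp_force: 0.0
dp [ 0.04 -0.06  8.38] twist -0.1
```

```bash
python3 -m jog '[{"dp":[0,0,3],"twist":0,"fingers":1},{"dp":[0,0,6],"twist":0,"fingers":1},{"dp":[0,0,8.2],"twist":0,"fingers":1},{"dp":[0,0,8.4],"twist":0,"fingers":1},{"dp":[0,0,8.4],"twist":0,"fingers":0.3},{"dp":[0,0,8.4],"twist":0,"fingers":0.3},{"dp":[0,0,8.4],"twist":0,"fingers":0.3},{"dp":[0,0,8.4],"twist":0,"fingers":0.3}]' 15
python3 -m jog '[{"dp":[0,0,0],"twist":0,"fingers":0.3},{"dp":[0,0,-2],"twist":0,"fingers":0.3},{"dp":[0,0,-5],"twist":0,"fingers":0.3},{"dp":[0,0,-8],"twist":0,"fingers":0.3},{"dp":[0,0,-11],"twist":0,"fingers":0.3}]'
python3 -c "
from h import *
to(.5895,.176,.16,93.7)"
```

```text
time_s: 9.35
tool_pos: [0.442, -0.01, 0.069]
tool_rot: [180.0, -0.0, 93.6]
force: [-0.0, -0.4, 0.3]
grip_width: 0.0547
grasp_force: 0.0
time_s: 9.98
tool_pos: [0.4413, -0.0101, 0.1792]
tool_rot: [-180.0, -0.0, 93.6]
force: [0.8, 0.1, -1.8]
grip_width: 0.0397
grasp_force: 15.0
dp [17.66 15.95  1.91] twist -0.1
```

```bash
python3 -m jog '[{"dp":[2.9,2.6,-1],"twist":0,"fingers":0.3},{"dp":[5.8,5.3,-1],"twist":0,"fingers":0.3},{"dp":[8.8,8,-1],"twist":0,"fingers":0.3},{"dp":[11.8,10.6,-1],"twist":0,"fingers":0.3},{"dp":[14.7,13.3,-1],"twist":0,"fingers":0.3},{"dp":[17.6,16,0],"twist":0,"fingers":0.3},{"dp":[17.6,16,2],"twist":0,"fingers":0.3},{"dp":[17.6,16,2],"twist":0,"fingers":0.3}]'
python3 -m jog '[{"dp":[0,0,1.5],"twist":0,"fingers":0.3},{"dp":[0,0,2],"twist":0,"fingers":0.3},{"dp":[0,0,2],"twist":0,"fingers":0.3},{"dp":[0,0,2],"twist":0,"fingers":0.3}]'
python3 -c "
from h import *
to(.5895,.176,.1,93.7)"
```

```text
time_s: 10.98
tool_pos: [0.5884, 0.1743, 0.1557]
tool_rot: [-179.7, 0.1, 93.5]
force: [-0.3, -0.3, -0.4]
grip_width: 0.0394
grasp_force: 15.0
time_s: 11.48
tool_pos: [0.5908, 0.1755, 0.1392]
tool_rot: [179.9, -0.0, 93.5]
force: [0.0, -0.3, -1.1]
grip_width: 0.0399
grasp_force: 15.0
dp [ 0.06 -0.13  3.92] twist -0.2
```

```bash
python3 -m jog '[{"dp":[0,-0.1,1],"twist":0,"fingers":0.3},{"dp":[0,-0.1,2],"twist":0,"fingers":0.3},{"dp":[0,-0.1,3],"twist":0,"fingers":0.3},{"dp":[0,-0.1,3.6],"twist":0,"fingers":0.3},{"dp":[0,-0.1,3.9],"twist":0,"fingers":0.3},{"dp":[0,-0.1,3.9],"twist":0,"fingers":0.3},{"dp":[0,-0.1,3.9],"twist":0,"fingers":0.3}]'
```

```text
time_s: 12.35
tool_pos: [0.5895, 0.1755, 0.1]
tool_rot: [180.0, -0.0, 93.6]
force: [-1.3, 0.1, 0.5]
grip_width: 0.04
grasp_force: 15.0
```

```bash
python3 -m jog '[{"dp":[0,0,0.2],"twist":0,"fingers":0.3},{"dp":[0,0,0.2],"twist":0,"fingers":0.65},{"dp":[0,0,0.2],"twist":0,"fingers":0.65},{"dp":[0,0,0.2],"twist":0,"fingers":0.65},{"dp":[0,0,-3],"twist":0,"fingers":0.65},{"dp":[0,0,-9],"twist":0,"fingers":0.65},{"dp":[0,0,-15],"twist":0,"fingers":0.65},{"dp":[0,0,-21],"twist":0,"fingers":0.5}]'
python3 -m jog '[{"dp":[0,0,-4],"twist":-10,"fingers":0.5},{"dp":[0,0,-7],"twist":-20,"fingers":0.5},{"dp":[0,0,-7],"twist":-30,"fingers":0.5},{"dp":[0,0,-7],"twist":-40,"fingers":0.5},{"dp":[0,0,-7],"twist":-50,"fingers":0.5},{"dp":[0,0,-7],"twist":-60,"fingers":0.5},{"dp":[0,0,-7],"twist":-70,"fingers":0.5},{"dp":[0,0,-7],"twist":-80,"fingers":0.5}]'
python3 - <<'E'
from h import *
c=cam('scene','sc4.png'); W=c['W'];p=W.reshape(-1,3);p=p[~np.isnan(p[:,0])]
q=p[(p[:,2]>.115)&(p[:,2]<.14)&(abs(p[:,0]-.59)<.035)&(abs(p[:,1]-.176)<.035)];print(len(q),q.mean(0),q.min(0),q.max(0))
b=p[(p[:,2]>.312)&(p[:,2]<.34)&(p[:,1]>.27)&(p[:,1]<.36)&(abs(p[:,0]-.58)<.035)];print(len(b),b.mean(0),b.min(0),b.max(0))
cv2.imwrite('pics/sc4c.png',cv2.resize(c['pixels'][60:280,320:540],(550,550)))
to(.5816,.3036,.37,183.6)
E
```

```text
time_s: 13.35
tool_pos: [0.5894, 0.1754, 0.3117]
tool_rot: [180.0, -0.0, 93.6]
force: [0.8, 0.0, 0.1]
grip_width: 0.0523
grasp_force: 0.0
time_s: 14.35
tool_pos: [0.5895, 0.1755, 0.3796]
tool_rot: [180.0, 0.0, 173.9]
force: [-0.3, -0.4, 0.3]
grip_width: 0.0433
grasp_force: 0.0
201 [0.59493399 0.17387223 0.12756031] [0.56992419 0.15616921 0.115242  ] [0.61174636 0.19556363 0.13292939]
144 [0.57978399 0.30732847 0.32422176] [0.54560583 0.30172138 0.31228507] [0.61408355 0.31644805 0.32887638]
dp [ 2.09 12.67  0.96] twist -9.4
```

View pics/sc4c.png

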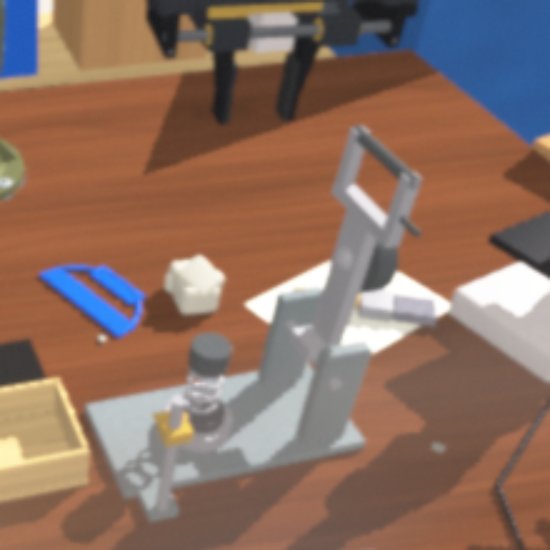

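The spring stands on the plate at crop (210,390) and the open beam's bar is at (390,155). I take the bar again from above.

```bash
python3 -m jog '[{"dp":[0.5,3,0],"twist":-5,"fingers":0.5},{"dp":[1,6.5,0],"twist":-9.5,"fingers":0.5},{"dp":[1.6,10,0],"twist":-9.5,"fingers":0.5},{"dp":[2.2,13,0.5],"twist":-9.5,"fingers":0.5},{"dp":[2.2,13,1],"twist":-9.5,"fingers":0.5},{"dp":[2.2,13,1],"twist":-9.5,"fingers":0.5},{"dp":[2.2,13,1],"twist":-9.5,"fingers":0.5}]'
python3 -c "
from h import *
to(.58,.3068,.313,183.6)"
```

```text
time_s: 15.28
tool_pos: [0.5826, 0.3064, 0.3699]
tool_rot: [-180.0, 0.0, -177.0]
force: [0.2, -0.2, -0.0]
grip_width: 0.0435
grasp_force: 0.0
dp [0.26 0.05 5.69] twist -0.6
```

```bash
python3 -m jog '[{"dp":[0.2,0,2],"twist":0,"fingers":0.5},{"dp":[0.2,0,4],"twist":0,"fingers":0.5},{"dp":[0.2,0,5.7],"twist":0,"fingers":0.5},{"dp":[0.2,0,5.7],"twist":0,"fingers":0.5},{"dp":[0.2,0,5.7],"twist":0,"fingers":0.05},{"dp":[0.2,0,5.7],"twist":0,"fingers":0.05},{"dp":[0.2,0,5.7],"twist":0,"fingers":0.05},{"dp":[0.2,0,5.7],"twist":0,"fingers":0.05}]' 12
python3 - <<'E'
import numpy as np
f=lambda a:np.array([220*np.cos(a)-18*np.sin(a),18*np.cos(a)+220*np.sin(a)])
for s,e in((1.59,.85),(.85,.22)):
  for a in np.linspace(s,e,9)[1:]:
    d=f(s)-f(a); print(round(a,2),'dy',round(d[0]/10,2),'dz',round(d[1]/10,2))
E
```

```text
time_s: 16.27
tool_pos: [0.5803, 0.3077, 0.3131]
tool_rot: [179.9, 0.1, -176.9]
force: [0.0, -0.1, 1.6]
grip_width: 0.0116
grasp_force: 10.0
1.5 dy -2.04 dz -0.11
1.4 dy -4.08 dz -0.03
1.31 dy -6.1 dz 0.23
1.22 dy -8.09 dz 0.68
1.13 dy -10.03 dz 1.32
1.04 dy -11.91 dz 2.13
0.94 dy -13.7 dz 3.1
0.85 dy -15.39 dz 4.25
0.77 dy -1.35 dz 1.09
0.69 dy -2.62 dz 2.28
0.61 dy -3.78 dz 3.57
0.53 dy -4.84 dz 4.95
0.46 dy -5.79 dz 6.41
0.38 dy -6.62 dz 7.93
0.3 dy -7.33 dz 9.52
0.22 dy -7.91 dz 11.16
```

```bash
python3 -m jog '[{"dp":[0,-2,-0.1],"twist":0,"fingers":0.05},{"dp":[0,-4.1,0],"twist":0,"fingers":0.05},{"dp":[0,-6.1,0.2],"twist":0,"fingers":0.05},{"dp":[-0.1,-8.1,0.7],"twist":0,"fingers":0.05},{"dp":[-0.1,-10,1.3],"twist":0,"fingers":0.05},{"dp":[-0.1,-11.9,2.1],"twist":0,"fingers":0.05},{"dp":[-0.2,-13.7,3.1],"twist":0,"fingers":0.05},{"dp":[-0.2,-15.4,4.2],"twist":0,"fingers":0.05}]'
python3 -m jog '[{"dp":[0,-1.3,1.1],"twist":0,"fingers":0.05},{"dp":[0,-2.6,2.3],"twist":0,"fingers":0.05},{"dp":[0,-3.8,3.6],"twist":0,"fingers":0.05},{"dp":[0,-4.8,4.9],"twist":0,"fingers":0.05},{"dp":[0,-5.8,6.4],"twist":0,"fingers":0.05},{"dp":[0,-6.6,7.9],"twist":0,"fingers":0.05},{"dp":[-0.1,-7.3,9.5],"twist":0,"fingers":0.05},{"dp":[-0.1,-7.9,11],"twist":0,"fingers":0.05}]'
python3 -m jog '[{"dp":[0,0,0],"twist":0,"fingers":0.05},{"dp":[0,0,0],"twist":0,"fingers":0.05}]'
```

```text
time_s: 17.27
tool_pos: [0.5895, 0.152, 0.269]
tool_rot: [-180.0, -0.2, -176.9]
force: [-4.2, 1.8, -2.4]
grip_width: 0.0115
grasp_force: 12.0
time_s: 18.27
tool_pos: [0.5943, 0.075, 0.1587]
tool_rot: [179.9, -0.2, -176.9]
force: [-6.1, 3.9, -1.4]
grip_width: 0.0113
grasp_force: 12.0
time_s: 18.52
tool_pos: [0.5943, 0.0753, 0.1595]
tool_rot: [180.0, -0.2, -176.9]
force: [-6.6, 2.9, -3.4]
grip_width: 0.0114
grasp_force: 12.0
```

```bash
python3 -m jog '[{"dp":[0,0,0],"twist":0,"fingers":0.45},{"dp":[0,0,0],"twist":0,"fingers":0.45},{"dp":[0,0,-3],"twist":0,"fingers":0.45},{"dp":[0,0,-6],"twist":0,"fingers":0.45},{"dp":[0,0,-9],"twist":0,"fingers":0.45},{"dp":[0,0,-12],"twist":0,"fingers":0.45},{"dp":[0,0,-12],"twist":0,"fingers":0.45},{"dp":[0,0,-12],"twist":0,"fingers":0.45}]'
python3 -m jog '[{"dp":[0,0,0],"twist":0,"fingers":0.45},{"dp":[0,0,0],"twist":0,"fingers":0.45},{"dp":[0,0,0],"twist":0,"fingers":0.45},{"dp":[0,0,0],"twist":0,"fingers":0.45},{"dp":[0,0,0],"twist":0,"fingers":0.45},{"dp":[0,0,0],"twist":0,"fingers":0.45},{"dp":[0,0,0],"twist":0,"fingers":0.45},{"dp":[0,0,0],"twist":0,"fingers":0.45}]'
cat > read.py <<'E'
from h import *
import sys
from scipy.optimize import brentq
c=cam('scene',sys.argv[1]+'.png'); p=c['W'].reshape(-1,3);p=p[~np.isnan(p[:,0])]
# tester frame
a=np.deg2rad(3.6); ex=np.array([np.cos(a),np.sin(a)]); ey=np.array([-ex[1],ex[0]])
X=(p[:,:2]-[.5895,.176])@ex; Y=(p[:,:2]-[.5895,.176])@ey; Z=p[:,2]
m=(abs(X)<.033)&(Y<-.092)&(Y>-.125)&(Z>.055)&(Z<.2)
print('bar',m.sum(),Y[m].mean().round(4),Z[m].mean().round(4),np.percentile(Z[m],[5,95]).round(4))
zb=np.percentile(Z[m],90)-.006; an=brentq(lambda t:.102+.018*np.cos(t)+.22*np.sin(t)-zb,-.4,.6)
print('angle',round(an,3),'needle z',round(.102+.018*np.cos(an)+.185*np.sin(an),4))
m=(X>.055)&(X<.074)&(Y<-.055)&(Y>-.095)&(Z>.05)&(Z<.25);print('needle pts',m.sum(),Z[m].mean() if m.any() else 0,Z[m].max() if m.any() else 0)
i=c['pixels'][170:270,330:450]; cv2.imwrite('pics/'+sys.argv[1]+'c.png',cv2.resize(i,(720,600),interpolation=cv2.INTER_CUBIC))
q=(p[:,2]>.02)&(p[:,0]<.5)&(p[:,0]>.38)&(p[:,1]>-.4)&(p[:,1]<.06)&(p[:,2]>.09)&(p[:,2]<.11)
for yc in(-.01,-.235,-.316):
    s=p[q&(abs(p[:,1]-yc)<.035)]; print('row',yc,len(s),s.mean(0).round(4) if len(s) else '')
E
python3 read.py r1
```

```text
time_s: 19.52
tool_pos: [0.596, 0.0741, 0.2804]
tool_rot: [-180.0, 0.1, -177.0]
force: [0.5, -0.6, 0.1]
grip_width: 0.0392
grasp_force: 0.0
time_s: 20.52
tool_pos: [0.5957, 0.0745, 0.2806]
tool_rot: [180.0, 0.0, -176.9]
force: [-0.3, 0.8, -0.6]
grip_width: 0.0389
grasp_force: 0.0
bar 98 -0.1118 0.1144 [0.1103 0.1169]
angle -0.044 needle z 0.1119
needle pts 10 0.12397942676371429 0.12999147048939486
row -0.01 0 
row -0.235 159 [ 0.4608 -0.2342  0.0986]
row -0.316 164 [ 0.4677 -0.3143  0.0986]
```

View pics/r1c.png

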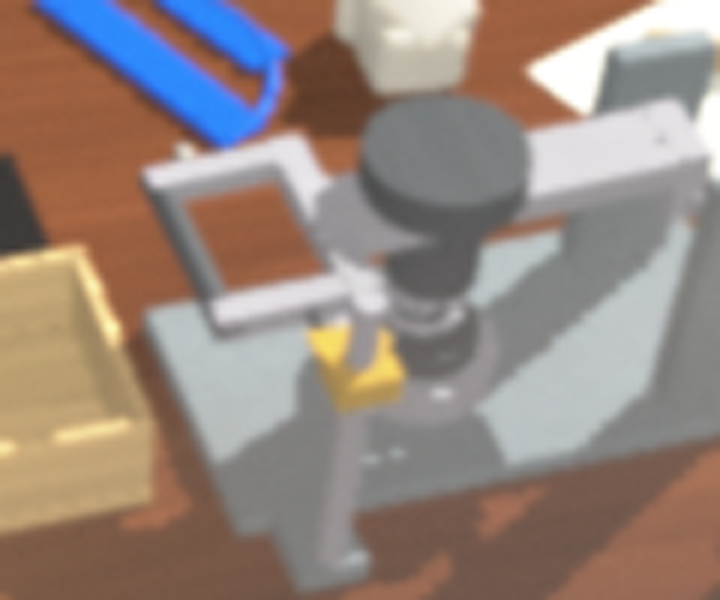

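Spring 1: needle at about 0.112, well below the mark at 0.130, so it is rejected and goes in the box. I lift the beam again.

```bash
python3 -m jog '[{"dp":[0,-0.4,4],"twist":0,"fingers":0.5},{"dp":[0,-0.8,8],"twist":-0.5,"fingers":0.5},{"dp":[0,-0.8,12],"twist":-0.5,"fingers":0.5},{"dp":[0,-0.8,16],"twist":-0.5,"fingers":0.5},{"dp":[0,-0.8,18],"twist":-0.5,"fingers":0.5},{"dp":[0,-0.8,18],"twist":-0.5,"fingers":0.5},{"dp":[0,-0.8,18],"twist":-0.5,"fingers":0.5}]'
python3 -m jog '[{"dp":[0,0,0],"twist":0,"fingers":0.05},{"dp":[0,0,0],"twist":0,"fingers":0.05},{"dp":[0,0,0],"twist":0,"fingers":0.05},{"dp":[0,0,0],"twist":0,"fingers":0.05}]' 12
python3 - <<'E'
import numpy as np
f=lambda a:np.array([220*np.cos(a)-18*np.sin(a),18*np.cos(a)+220*np.sin(a)])
for s,e in((-.045,.75),(.75,1.58)):
  for a in np.linspace(s,e,9)[1:]:
    d=f(s)-f(a); print(round(a,2),'dy',round(d[0]/10,2),'dz',round(d[1]/10,2))
E
```

```text
time_s: 21.45
tool_pos: [0.597, 0.0666, 0.1018]
tool_rot: [180.0, 0.1, -176.4]
force: [-0.4, -0.1, 1.3]
grip_width: 0.0434
grasp_force: 0.0
time_s: 21.95
tool_pos: [0.5962, 0.0666, 0.1007]
tool_rot: [180.0, 0.0, -176.4]
force: [-0.9, 6.3, -0.5]
grip_width: 0.0119
grasp_force: 10.0
0.05 dy 0.19 dz -2.18
0.15 dy 0.59 dz -4.34
0.25 dy 1.21 dz -6.44
0.35 dy 2.03 dz -8.48
0.45 dy 3.05 dz -10.42
0.55 dy 4.26 dz -12.25
0.65 dy 5.64 dz -13.95
0.75 dy 7.19 dz -15.5
0.85 dy 1.77 dz -1.45
0.96 dy 3.68 dz -2.71
1.06 dy 5.71 dz -3.77
1.16 dy 7.84 dz -4.61
1.27 dy 10.04 dz -5.23
1.37 dy 12.3 dz -5.61
1.48 dy 14.59 dz -5.76
1.58 dy 16.87 dz -5.67
```

```bash
python3 -m jog '[{"dp":[0,0.2,-2.2],"twist":0,"fingers":0.05},{"dp":[0,0.6,-4.3],"twist":0,"fingers":0.05},{"dp":[0,1.2,-6.4],"twist":0,"fingers":0.05},{"dp":[0,2,-8.5],"twist":0,"fingers":0.05},{"dp":[0,3.1,-10.4],"twist":0,"fingers":0.05},{"dp":[0,4.3,-12.3],"twist":0,"fingers":0.05},{"dp":[0,5.6,-14],"twist":0,"fingers":0.05},{"dp":[0,7.2,-15.5],"twist":0,"fingers":0.05}]'
python3 -m jog '[{"dp":[0,1.8,-1.5],"twist":0,"fingers":0.05},{"dp":[0,3.7,-2.7],"twist":0,"fingers":0.05},{"dp":[0,5.7,-3.8],"twist":0,"fingers":0.05},{"dp":[0,7.8,-4.6],"twist":0,"fingers":0.05},{"dp":[0,10,-5.2],"twist":0,"fingers":0.05},{"dp":[0,12.3,-5.6],"twist":0,"fingers":0.05},{"dp":[0,14.6,-5.8],"twist":0,"fingers":0.05},{"dp":[0,16.8,-5.7],"twist":0,"fingers":0.05}]'
python3 -m jog '[{"dp":[0,0,0],"twist":0,"fingers":0.05},{"dp":[0,0,0],"twist":0,"fingers":0.05}]'
```

```text
time_s: 22.95
tool_pos: [0.5922, 0.1353, 0.2573]
tool_rot: [-179.7, 0.0, -176.6]
force: [0.8, -8.2, 2.7]
grip_width: 0.0114
grasp_force: 12.0
time_s: 23.95
tool_pos: [0.5821, 0.3078, 0.3146]
tool_rot: [179.9, 0.2, -176.4]
force: [3.8, -0.1, 1.7]
grip_width: 0.0115
grasp_force: 12.0
time_s: 24.2
tool_pos: [0.5817, 0.3092, 0.3142]
tool_rot: [179.8, 0.2, -176.3]
force: [3.5, 1.5, 6.0]
grip_width: 0.0113
grasp_force: 12.0
```

```bash
python3 -m jog '[{"dp":[0,0,0],"twist":0,"fingers":0.5},{"dp":[0,0,0],"twist":0,"fingers":0.5},{"dp":[0,0,-3],"twist":0,"fingers":0.5},{"dp":[0,0,-6],"twist":0,"fingers":0.5},{"dp":[0,-3,-6.5],"twist":10,"fingers":0.5},{"dp":[0,-7,-6.5],"twist":20,"fingers":0.6},{"dp":[0,-10,-6.5],"twist":30,"fingers":0.6},{"dp":[0,-13.4,-6.5],"twist":40,"fingers":0.65}]'
python3 -m jog '[{"dp":[0,0,0],"twist":10,"fingers":0.65},{"dp":[0,0,0],"twist":20,"fingers":0.65},{"dp":[0,0,0],"twist":30,"fingers":0.65},{"dp":[0,0,0],"twist":40,"fingers":0.65},{"dp":[0,0,0],"twist":50,"fingers":0.65},{"dp":[0,0,0],"twist":50,"fingers":0.65}]'
python3 - <<'E'
from h import *
c=cam('scene'); p=c['W'].reshape(-1,3);p=p[~np.isnan(p[:,0])]
q=p[(p[:,2]>.115)&(p[:,2]<.14)&(abs(p[:,0]-.59)<.04)&(abs(p[:,1]-.176)<.04)];print(len(q),q.mean(0),q.min(0),q.max(0))
b=p[(p[:,2]>.312)&(p[:,2]<.34)&(p[:,1]>.27)&(p[:,1]<.36)&(abs(p[:,0]-.58)<.035)];print(len(b),b.mean(0))
to(.591,.176,.15,93.7)
E
```

```text
time_s: 25.2
tool_pos: [0.5886, 0.1719, 0.3766]
tool_rot: [-179.9, -0.1, 143.3]
force: [-0.1, -0.1, -0.3]
grip_width: 0.0548
grasp_force: 0.0
time_s: 25.95
tool_pos: [0.5889, 0.1727, 0.3767]
tool_rot: [-179.9, 0.0, 93.7]
force: [0.2, -0.7, -0.6]
grip_width: 0.0563
grasp_force: 0.0
205 [0.59470347 0.17410094 0.12737309] [0.57160139 0.15617483 0.11509736] [0.61212    0.1948743  0.13282119]
141 [0.579686   0.30744026 0.32409234]
dp [ 0.32  0.27 22.69] twist 0.1
```

```bash
python3 -m jog '[{"dp":[0.3,0.1,5],"twist":0,"fingers":0.65},{"dp":[0.3,0.1,10],"twist":0,"fingers":0.65},{"dp":[0.3,0.1,15],"twist":0,"fingers":0.65},{"dp":[0.3,0.1,20],"twist":0,"fingers":0.65},{"dp":[0.3,0.1,24],"twist":0,"fingers":0.65},{"dp":[0.3,0.1,26.5],"twist":0,"fingers":0.65},{"dp":[0.3,0.1,27.7],"twist":0,"fingers":0.65},{"dp":[0.3,0.1,27.7],"twist":0,"fingers":0.65}]'
python3 -m jog '[{"dp":[0,0,0],"twist":0,"fingers":0.3},{"dp":[0,0,0],"twist":0,"fingers":0.3},{"dp":[0,0,0],"twist":0,"fingers":0.3},{"dp":[0,0,-2],"twist":0,"fingers":0.3},{"dp":[0,0,-5],"twist":0,"fingers":0.3},{"dp":[0,0,-8],"twist":0,"fingers":0.3},{"dp":[0,0,-8],"twist":0,"fingers":0.3}]' 15
python3 -c "
from h import *
to(.58,-.003,.18,93.7)"
```

```text
time_s: 27.0
tool_pos: [0.5899, 0.1753, 0.1001]
tool_rot: [-179.9, 0.0, 93.6]
force: [-0.2, 0.6, 0.9]
grip_width: 0.0563
grasp_force: 0.0
time_s: 27.88
tool_pos: [0.5924, 0.1759, 0.1847]
tool_rot: [179.6, -0.1, 93.6]
force: [0.3, 0.6, -1.3]
grip_width: 0.0396
grasp_force: 15.0
dp [-17.78  -2.35   0.42] twist -0.1
```

```bash
python3 -m jog '[{"dp":[-3,-0.4,0],"twist":0,"fingers":0.3},{"dp":[-6,-0.8,0],"twist":0,"fingers":0.3},{"dp":[-9,-1.2,0],"twist":0,"fingers":0.3},{"dp":[-12,-1.6,0],"twist":0,"fingers":0.3},{"dp":[-15,-2,0],"twist":0,"fingers":0.3},{"dp":[-17.8,-2.3,0.4],"twist":0,"fingers":0.3},{"dp":[-17.8,-2.3,0.4],"twist":0,"fingers":0.3},{"dp":[-17.8,-2.3,0.4],"twist":0,"fingers":0.3}]'
python3 -m jog '[{"dp":[0,0,3],"twist":0,"fingers":0.3},{"dp":[0,0,6],"twist":0,"fingers":0.3},{"dp":[0,0,8],"twist":0,"fingers":0.3},{"dp":[0,0,9.2],"twist":0,"fingers":0.3},{"dp":[0,0,9.9],"twist":0,"fingers":0.3},{"dp":[0,0,10.3],"twist":0,"fingers":0.3},{"dp":[0,0,10.3],"twist":0,"fingers":0.3}]'
python3 -c "
from h import *
to(.58,-.003,.075,93.7)"
```

```text
time_s: 28.88
tool_pos: [0.5781, -0.0027, 0.1761]
tool_rot: [-180.0, -0.0, 93.6]
force: [0.3, 0.2, -1.2]
grip_width: 0.0399
grasp_force: 15.0
time_s: 29.75
tool_pos: [0.5787, -0.0034, 0.0741]
tool_rot: [180.0, -0.0, 93.6]
force: [-1.3, 1.0, 0.8]
grip_width: 0.0396
grasp_force: 15.0
dp [ 0.03  0.13 -0.09] twist -0.1
```

```bash
python3 -m jog '[{"dp":[0,0,0],"twist":0,"fingers":0.65},{"dp":[0,0,0],"twist":0,"fingers":0.65},{"dp":[0,0,0],"twist":0,"fingers":0.65},{"dp":[0,0,-3],"twist":0,"fingers":0.65},{"dp":[0,0,-7],"twist":0,"fingers":0.65},{"dp":[0,0,-11],"twist":0,"fingers":0.65},{"dp":[0,0,-11],"twist":0,"fingers":0.65}]'
cat > row.py <<'E'
from h import *
import sys
for n in('top','scene'):
    c=cam(n,sys.argv[1]+n+'.png'); p=c['W'].reshape(-1,3);p=p[~np.isnan(p[:,0])]
    p=p[(p[:,2]>.092)&(p[:,2]<.112)&(p[:,0]>.36)&(p[:,0]<.7)&(p[:,1]>-.43)&(p[:,1]<.06)]
    H=np.zeros((500,400),np.uint8); ij=((p[:,:2]-[.3,-.45])*1000).astype(int); H[ij[:,1],ij[:,0]]=1
    k,l,st,ce=cv2.connectedComponentsWithStats(cv2.dilate(H,np.ones((7,7))))
    for s,e in zip(st[1:],ce[1:]):
        if s[4]>300: print(n,'bbox centre',(.3+(s[0]+s[2]/2)/1000).round(4),(-.45+(s[1]+s[3]/2)/1000).round(4),'size',s[2]-6,s[3]-6)
E
python3 row.py a; python3 -c "
from h import *
to(.458,-.2345,.18,93.7)"
```

```text
time_s: 30.62
tool_pos: [0.581, -0.0039, 0.1876]
tool_rot: [179.6, -0.0, 93.5]
force: [0.3, 0.3, 0.2]
grip_width: 0.0567
grasp_force: 0.0
top bbox centre 0.4625 -0.316 size 37 40
top bbox centre 0.4585 -0.2355 size 37 39
scene bbox centre 0.465 -0.3145 size 42 39
scene bbox centre 0.4585 -0.234 size 43 40
scene bbox centre 0.365 -0.06 size 10 28
scene bbox centre 0.58 -0.0015 size 40 39
dp [-22.28 -13.46   0.35] twist -0.1
```

```bash
python3 -m jog '[{"dp":[-3.7,-2.2,0],"twist":0,"fingers":1},{"dp":[-7.4,-4.5,0],"twist":0,"fingers":1},{"dp":[-11.1,-6.7,0],"twist":0,"fingers":1},{"dp":[-14.8,-9,0],"twist":0,"fingers":1},{"dp":[-18.6,-11.2,0],"twist":0,"fingers":1},{"dp":[-22.3,-13.5,1],"twist":0,"fingers":1},{"dp":[-22.3,-13.5,2],"twist":0,"fingers":1},{"dp":[-22.3,-13.5,2],"twist":0,"fingers":1}]'
python3 -m jog '[{"dp":[0,0,1],"twist":0,"fingers":1},{"dp":[0,0,1],"twist":0,"fingers":1}]'
python3 -c "
from h import *
to(.4585,-.235,.069,93.7)"
```

```text
time_s: 31.72
tool_pos: [0.4565, -0.2336, 0.1617]
tool_rot: [-179.8, -0.1, 93.6]
force: [1.0, 0.1, -0.4]
grip_width: 0.0873
grasp_force: 0.0
time_s: 31.98
tool_pos: [0.4574, -0.2334, 0.1525]
tool_rot: [-179.9, -0.0, 93.7]
force: [0.3, 0.0, 0.7]
grip_width: 0.0872
grasp_force: 0.0
dp [-0.17  0.11  8.35] twist -0.0
```

```bash
python3 -m jog '[{"dp":[-0.1,0.1,3],"twist":0,"fingers":1},{"dp":[-0.1,0.1,6],"twist":0,"fingers":1},{"dp":[-0.1,0.1,8.3],"twist":0,"fingers":1},{"dp":[-0.1,0.1,8.3],"twist":0,"fingers":0.6},{"dp":[-0.1,0.1,8.3],"twist":0,"fingers":0.3},{"dp":[-0.1,0.1,8.3],"twist":0,"fingers":0.3},{"dp":[-0.1,0.1,8.3],"twist":0,"fingers":0.3},{"dp":[-0.1,0.1,8.3],"twist":0,"fingers":0.3}]' 15
python3 -m jog '[{"dp":[0,0,0],"twist":0,"fingers":0.3},{"dp":[0,0,0],"twist":0,"fingers":0.3},{"dp":[0,0,-2],"twist":0,"fingers":0.3},{"dp":[0,0,-5],"twist":0,"fingers":0.3},{"dp":[0,0,-8],"twist":0,"fingers":0.3},{"dp":[0,0,-12],"twist":0,"fingers":0.3},{"dp":[0,0,-12],"twist":0,"fingers":0.3}]'
python3 -c "
from h import *
to(.5895,.176,.18,93.7)"
```

```text
time_s: 32.98
tool_pos: [0.4588, -0.2357, 0.071]
tool_rot: [180.0, 0.0, 93.6]
force: [0.5, 0.5, 0.4]
grip_width: 0.0447
grasp_force: 0.0
time_s: 33.85
tool_pos: [0.4605, -0.2365, 0.1935]
tool_rot: [179.7, 0.1, 93.6]
force: [-0.4, -0.7, -1.3]
grip_width: 0.0396
grasp_force: 15.0
dp [40.37 15.43  1.37] twist -0.1
```

```bash
python3 -m jog '[{"dp":[4,1,-2],"twist":0,"fingers":0.3},{"dp":[8,2,-4],"twist":0,"fingers":0.3},{"dp":[12,3,-4],"twist":0,"fingers":0.3},{"dp":[16,4,-4],"twist":0,"fingers":0.3},{"dp":[20,5,-4],"twist":0,"fingers":0.3},{"dp":[24,6.5,-4],"twist":0,"fingers":0.3},{"dp":[28,8.5,-4],"twist":0,"fingers":0.3},{"dp":[32,11,-4],"twist":0,"fingers":0.3}]'
python3 -m jog '[{"dp":[3,1.5,1],"twist":0,"fingers":0.3},{"dp":[6,3,2],"twist":0,"fingers":0.3},{"dp":[8.4,4.4,4],"twist":0,"fingers":0.3},{"dp":[8.4,4.4,6],"twist":0,"fingers":0.3},{"dp":[8.4,4.4,8],"twist":0,"fingers":0.3},{"dp":[8.4,4.4,8],"twist":0,"fingers":0.3},{"dp":[8.4,4.4,8],"twist":0,"fingers":0.3}]'
python3 -c "
from h import *
to(.5895,.176,.1,93.7)"
```

```text
time_s: 34.85
tool_pos: [0.5481, 0.0918, 0.2291]
tool_rot: [-179.9, 0.0, 93.6]
force: [0.1, -0.7, -1.4]
grip_width: 0.0395
grasp_force: 15.0
time_s: 35.72
tool_pos: [0.5872, 0.1772, 0.1506]
tool_rot: [-180.0, -0.0, 93.6]
force: [0.5, 0.1, -1.1]
grip_width: 0.0395
grasp_force: 15.0
dp [-0.13  0.22  5.06] twist -0.1
```

```bash
python3 -m jog '[{"dp":[-0.1,0.2,1],"twist":0,"fingers":0.3},{"dp":[-0.1,0.2,2.5],"twist":0,"fingers":0.3},{"dp":[-0.1,0.2,4],"twist":0,"fingers":0.3},{"dp":[-0.1,0.2,4.6],"twist":0,"fingers":0.3},{"dp":[-0.1,0.2,5],"twist":0,"fingers":0.3},{"dp":[-0.1,0.2,5.1],"twist":0,"fingers":0.3},{"dp":[-0.1,0.2,5.1],"twist":0,"fingers":0.3},{"dp":[-0.1,0.2,5.1],"twist":0,"fingers":0.3}]'
python3 -m jog '[{"dp":[0,0,0.1],"twist":0,"fingers":0.65},{"dp":[0,0,0.1],"twist":0,"fingers":0.65},{"dp":[0,0,0.1],"twist":0,"fingers":0.65},{"dp":[0,0,-3],"twist":0,"fingers":0.65},{"dp":[0,0,-9],"twist":0,"fingers":0.65},{"dp":[0,0,-15],"twist":0,"fingers":0.65},{"dp":[0,0,-21],"twist":0,"fingers":0.5},{"dp":[0,0,-27],"twist":-10,"fingers":0.5}]'
python3 -m jog '[{"dp":[0,0,0],"twist":-10,"fingers":0.5},{"dp":[0,0,0],"twist":-20,"fingers":0.5},{"dp":[0,0,0],"twist":-30,"fingers":0.5},{"dp":[0,0,0],"twist":-40,"fingers":0.5},{"dp":[0,0,0],"twist":-50,"fingers":0.5},{"dp":[0,0,0],"twist":-60,"fingers":0.5},{"dp":[0,0,0],"twist":-70,"fingers":0.5},{"dp":[0,0,0],"twist":-80,"fingers":0.5}]'
cat > chk.py <<'E'
from h import *
c=cam('scene'); p=c['W'].reshape(-1,3);p=p[~np.isnan(p[:,0])]
q=p[(p[:,2]>.115)&(p[:,2]<.14)&(abs(p[:,0]-.59)<.04)&(abs(p[:,1]-.176)<.04)];print(len(q),q.mean(0),q.min(0),q.max(0))
b=p[(p[:,2]>.312)&(p[:,2]<.34)&(p[:,1]>.27)&(p[:,1]<.36)&(abs(p[:,0]-.58)<.035)];print(len(b),b.mean(0))
E
python3 chk.py; python3 -c "
from h import *
to(.5805,.3072,.365,183.6)"
```

```text
time_s: 36.72
tool_pos: [0.5895, 0.1764, 0.1001]
tool_rot: [180.0, -0.0, 93.6]
force: [-1.3, -0.5, 0.8]
grip_width: 0.0396
grasp_force: 15.0
time_s: 37.72
tool_pos: [0.5891, 0.1763, 0.3719]
tool_rot: [179.9, -0.0, 103.8]
force: [0.4, 0.9, -0.1]
grip_width: 0.0463
grasp_force: 0.0
time_s: 38.72
tool_pos: [0.5893, 0.1763, 0.3696]
tool_rot: [180.0, 0.0, -176.1]
force: [-0.9, 0.5, 0.1]
grip_width: 0.0436
grasp_force: 0.0
209 [0.5927336  0.1740243  0.12714671] [0.56769574 0.15686102 0.11500357] [0.60884507 0.19590514 0.13223307]
146 [0.57890584 0.30737895 0.32401712]
dp [-0.07 13.12  0.46] twist 0.6
```

Yaw is now 183.9°, and y in the tool frame runs along the tester. Moving to the bar, then gripping it and lowering the beam.

```bash
python3 -m jog '[{"dp":[0,3,0],"twist":0,"fingers":0.5},{"dp":[0,6.5,0],"twist":0.5,"fingers":0.5},{"dp":[0,10,0],"twist":0.5,"fingers":0.5},{"dp":[0,13,0],"twist":0.5,"fingers":0.5},{"dp":[0,13.1,0.5],"twist":0.5,"fingers":0.5},{"dp":[0,13.1,0.5],"twist":0.5,"fingers":0.5},{"dp":[0,13.1,0.5],"twist":0.5,"fingers":0.5}]'
python3 -c "
from h import *
to(.58,.3072,.313,183.6)"
```

```text
time_s: 39.65
tool_pos: [0.5818, 0.3053, 0.3649]
tool_rot: [-180.0, 0.0, -177.1]
force: [-0.9, 0.4, 0.1]
grip_width: 0.0433
grasp_force: 0.0
dp [0.17 0.2  5.19] twist -0.7
```

```bash
python3 -m jog '[{"dp":[0.1,0.2,2],"twist":-0.6,"fingers":0.5},{"dp":[0.1,0.2,4],"twist":-0.6,"fingers":0.5},{"dp":[0.1,0.2,5.2],"twist":-0.6,"fingers":0.5},{"dp":[0.1,0.2,5.2],"twist":-0.6,"fingers":0.5},{"dp":[0.1,0.2,5.2],"twist":-0.6,"fingers":0.05},{"dp":[0.1,0.2,5.2],"twist":-0.6,"fingers":0.05},{"dp":[0.1,0.2,5.2],"twist":-0.6,"fingers":0.05},{"dp":[0.1,0.2,5.2],"twist":-0.6,"fingers":0.05}]' 12
python3 -m jog '[{"dp":[0,-2,-0.1],"twist":0,"fingers":0.05},{"dp":[0,-4.1,0],"twist":0,"fingers":0.05},{"dp":[0,-6.1,0.2],"twist":0,"fingers":0.05},{"dp":[0,-8.1,0.7],"twist":0,"fingers":0.05},{"dp":[0,-10,1.3],"twist":0,"fingers":0.05},{"dp":[0,-11.9,2.1],"twist":0,"fingers":0.05},{"dp":[0,-13.7,3.1],"twist":0,"fingers":0.05},{"dp":[0,-15.4,4.2],"twist":0,"fingers":0.05}]'
python3 -m jog '[{"dp":[0,-1.3,1.1],"twist":0,"fingers":0.05},{"dp":[0,-2.6,2.3],"twist":0,"fingers":0.05},{"dp":[0,-3.8,3.6],"twist":0,"fingers":0.05},{"dp":[0,-4.8,4.9],"twist":0,"fingers":0.05},{"dp":[0,-5.8,6.4],"twist":0,"fingers":0.05},{"dp":[0,-6.6,7.9],"twist":0,"fingers":0.05},{"dp":[0,-7.3,9.5],"twist":0,"fingers":0.05},{"dp":[0,-7.9,11],"twist":0,"fingers":0.05}]'
```

```text
time_s: 40.65
tool_pos: [0.58, 0.3094, 0.313]
tool_rot: [180.0, 0.0, -176.3]
force: [0.3, -0.7, 1.5]
grip_width: 0.0115
grasp_force: 10.2
time_s: 41.65
tool_pos: [0.5894, 0.1538, 0.2692]
tool_rot: [-180.0, -0.1, -176.4]
force: [-2.1, 1.4, -1.8]
grip_width: 0.0113
grasp_force: 12.0
time_s: 42.65
tool_pos: [0.595, 0.0762, 0.1593]
tool_rot: [180.0, 0.0, -176.3]
force: [-3.5, 0.3, -0.4]
grip_width: 0.0112
grasp_force: 12.0
```

```bash
python3 -m jog '[{"dp":[0,0,0],"twist":0,"fingers":0.45},{"dp":[0,0,0],"twist":0,"fingers":0.45},{"dp":[0,0,-3],"twist":0,"fingers":0.45},{"dp":[0,0,-6],"twist":0,"fingers":0.45},{"dp":[0,0,-9],"twist":0,"fingers":0.45},{"dp":[0,0,-12],"twist":0,"fingers":0.45},{"dp":[0,0,-12],"twist":0,"fingers":0.45},{"dp":[0,0,-12],"twist":0,"fingers":0.45}]'
python3 -m jog '[{"dp":[0,0,0],"twist":0,"fingers":0.45},{"dp":[0,0,0],"twist":0,"fingers":0.45},{"dp":[0,0,0],"twist":0,"fingers":0.45},{"dp":[0,0,0],"twist":0,"fingers":0.45},{"dp":[0,0,0],"twist":0,"fingers":0.45},{"dp":[0,0,0],"twist":0,"fingers":0.45},{"dp":[0,0,0],"twist":0,"fingers":0.45},{"dp":[0,0,0],"twist":0,"fingers":0.45}]'
python3 read.py r2;python3 read.py r2
```

```text
time_s: 43.65
tool_pos: [0.5952, 0.0768, 0.2807]
tool_rot: [180.0, 0.1, -176.3]
force: [-0.3, -0.5, -0.4]
grip_width: 0.0391
grasp_force: 0.0
time_s: 44.65
tool_pos: [0.5949, 0.0765, 0.2806]
tool_rot: [180.0, 0.0, -176.3]
force: [0.0, -0.1, 0.2]
grip_width: 0.0393
grasp_force: 0.0
bar 94 -0.1117 0.0997 [0.0952 0.1024]
angle -0.109 needle z 0.0998
needle pts 8 0.12140765918229178 0.12993427811663694
row -0.01 0 
row -0.235 0 
row -0.316 163 [ 0.4678 -0.3144  0.0985]
bar 98 -0.1118 0.0997 [0.0955 0.1028]
angle -0.107 needle z 0.1001
needle pts 8 0.12121291598920711 0.13000223631236038
row -0.01 0 
row -0.235 0 
row -0.316 164 [ 0.4675 -0.3144  0.0984]
```

View pics/r2c.png

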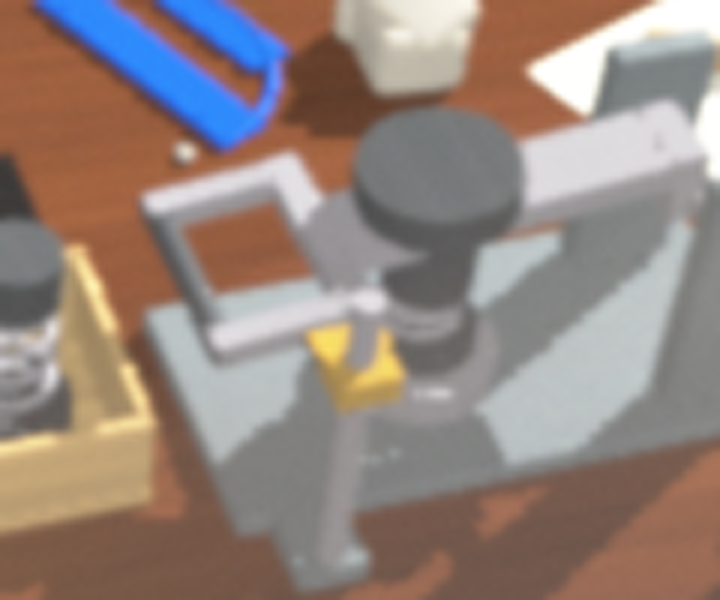

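Spring 4: needle at about 0.100, stable and below the mark, so it is rejected.

```bash
python3 -m jog '[{"dp":[0,-0.4,4],"twist":0,"fingers":0.5},{"dp":[0,-1,8],"twist":0,"fingers":0.5},{"dp":[0,-1,12],"twist":0,"fingers":0.5},{"dp":[0,-1,16],"twist":0,"fingers":0.5},{"dp":[0,-1,19.2],"twist":0,"fingers":0.5},{"dp":[0,-1,19.2],"twist":0,"fingers":0.5},{"dp":[0,-1,19.2],"twist":0,"fingers":0.5}]'
python3 -m jog '[{"dp":[0,0,0],"twist":0,"fingers":0.05},{"dp":[0,0,0],"twist":0,"fingers":0.05},{"dp":[0,0,0],"twist":0,"fingers":0.05},{"dp":[0,0,0],"twist":0,"fingers":0.05}]' 12
python3 - <<'E'
import numpy as np
f=lambda a:np.array([220*np.cos(a)-18*np.sin(a),18*np.cos(a)+220*np.sin(a)])
for s,e in((-.108,.75),):
  for a in np.linspace(s,e,9)[1:]:
    d=f(s)-f(a); print(round(a,2),'dy',round(d[0]/10,2),'dz',round(d[1]/10,2))
E
```

```text
time_s: 45.62
tool_pos: [0.5965, 0.0666, 0.09]
tool_rot: [180.0, 0.1, -176.3]
force: [0.2, -0.5, 1.0]
grip_width: 0.0434
grasp_force: 0.0
time_s: 46.12
tool_pos: [0.5956, 0.0666, 0.0888]
tool_rot: [180.0, 0.0, -176.3]
force: [-0.1, 4.9, -0.8]
grip_width: 0.0111
grasp_force: 10.1
-0.0 dy 0.06 dz -2.37
0.11 dy 0.38 dz -4.71
0.21 dy 0.95 dz -7.01
0.32 dy 1.76 dz -9.23
0.43 dy 2.8 dz -11.36
0.54 dy 4.06 dz -13.36
0.64 dy 5.53 dz -15.21
0.75 dy 7.2 dz -16.89
```

```bash
python3 -m jog '[{"dp":[0,0.1,-2.4],"twist":0,"fingers":0.05},{"dp":[0,0.4,-4.7],"twist":0,"fingers":0.05},{"dp":[0,1,-7],"twist":0,"fingers":0.05},{"dp":[0,1.8,-9.2],"twist":0,"fingers":0.05},{"dp":[0,2.8,-11.4],"twist":0,"fingers":0.05},{"dp":[0,4.1,-13.4],"twist":0,"fingers":0.05},{"dp":[0,5.5,-15.2],"twist":0,"fingers":0.05},{"dp":[0,7.2,-16.9],"twist":0,"fingers":0.05}]'
python3 -m jog '[{"dp":[0,1.8,-1.5],"twist":0,"fingers":0.05},{"dp":[0,3.7,-2.7],"twist":0,"fingers":0.05},{"dp":[0,5.7,-3.8],"twist":0,"fingers":0.05},{"dp":[0,7.8,-4.6],"twist":0,"fingers":0.05},{"dp":[0,10,-5.2],"twist":0,"fingers":0.05},{"dp":[0,12.3,-5.6],"twist":0,"fingers":0.05},{"dp":[0,14.6,-5.8],"twist":0,"fingers":0.05},{"dp":[0,16.8,-5.7],"twist":0,"fingers":0.05}]'
python3 -m jog '[{"dp":[0,0,0],"twist":0,"fingers":0.05},{"dp":[0,0,0],"twist":0,"fingers":0.05}]'
```

```text
time_s: 47.12
tool_pos: [0.5918, 0.133, 0.2583]
tool_rot: [-179.6, 0.0, -176.6]
force: [1.4, -7.8, 2.0]
grip_width: 0.0116
grasp_force: 12.0
time_s: 48.12
tool_pos: [0.582, 0.306, 0.3177]
tool_rot: [179.9, 0.3, -176.4]
force: [2.5, -0.2, 4.5]
grip_width: 0.0119
grasp_force: 12.0
time_s: 48.38
tool_pos: [0.5819, 0.3074, 0.3174]
tool_rot: [179.8, 0.4, -176.3]
force: [2.7, 2.1, 6.9]
grip_width: 0.0117
grasp_force: 12.0
```

```bash
python3 -m jog '[{"dp":[0,0,0],"twist":0,"fingers":0.5},{"dp":[0,0,0],"twist":0,"fingers":0.5},{"dp":[0,0,-3],"twist":0,"fingers":0.5},{"dp":[0,0,-6],"twist":0,"fingers":0.5},{"dp":[0,-3,-6.5],"twist":10,"fingers":0.5},{"dp":[0,-7,-6.5],"twist":20,"fingers":0.6},{"dp":[0,-10,-6.5],"twist":30,"fingers":0.6},{"dp":[0,-13.2,-6.5],"twist":40,"fingers":0.65}]'
python3 -m jog '[{"dp":[0,0,0],"twist":10,"fingers":0.65},{"dp":[0,0,0],"twist":20,"fingers":0.65},{"dp":[0,0,0],"twist":30,"fingers":0.65},{"dp":[0,0,0],"twist":40,"fingers":0.65},{"dp":[0,0,0],"twist":50,"fingers":0.65},{"dp":[0,0,0],"twist":50,"fingers":0.65}]'
python3 chk.py; python3 -c "
from h import *
to(.5893,.1763,.1,93.7)"
```

```text
time_s: 49.38
tool_pos: [0.5882, 0.173, 0.3788]
tool_rot: [-179.9, -0.1, 143.3]
force: [0.1, 0.9, -0.2]
grip_width: 0.0543
grasp_force: 0.0
time_s: 50.12
tool_pos: [0.5883, 0.1741, 0.3789]
tool_rot: [-179.9, 0.0, 93.8]
force: [0.4, 0.4, 0.5]
grip_width: 0.0563
grasp_force: 0.0
207 [0.59290343 0.17418688 0.12744722] [0.56703232 0.15663933 0.11530147] [0.60896775 0.1956812  0.132296  ]
146 [0.58003086 0.30755016 0.32395174]
dp [ 0.22  0.14 27.9 ] twist 0.1
```

```bash
python3 -m jog '[{"dp":[0.2,0.1,5],"twist":0,"fingers":0.65},{"dp":[0.2,0.1,10],"twist":0,"fingers":0.65},{"dp":[0.2,0.1,15],"twist":0,"fingers":0.65},{"dp":[0.2,0.1,20],"twist":0,"fingers":0.65},{"dp":[0.2,0.1,24],"twist":0,"fingers":0.65},{"dp":[0.2,0.1,26.5],"twist":0,"fingers":0.65},{"dp":[0.2,0.1,27.9],"twist":0,"fingers":0.65},{"dp":[0.2,0.1,27.9],"twist":0,"fingers":0.65}]'
python3 -m jog '[{"dp":[0,0,0],"twist":0,"fingers":0.3},{"dp":[0,0,0],"twist":0,"fingers":0.3},{"dp":[0,0,0],"twist":0,"fingers":0.3},{"dp":[0,0,-2],"twist":0,"fingers":0.3},{"dp":[0,0,-5],"twist":0,"fingers":0.3},{"dp":[0,0,-8],"twist":0,"fingers":0.3},{"dp":[0,0,-12],"twist":0,"fingers":0.3},{"dp":[0,0,-12],"twist":0,"fingers":0.3}]' 15
python3 -c "
from h import *
to(.586,-.123,.18,93.7)"
```

```text
time_s: 51.18
tool_pos: [0.589, 0.1761, 0.0998]
tool_rot: [-179.9, 0.0, 93.7]
force: [-0.6, 0.2, 0.4]
grip_width: 0.0567
grasp_force: 0.0
time_s: 52.18
tool_pos: [0.5919, 0.1769, 0.226]
tool_rot: [179.5, -0.2, 93.7]
force: [-0.8, -0.4, -2.8]
grip_width: 0.0398
grasp_force: 15.0
dp [-29.91  -2.54   4.5 ] twist -0.0
```

```bash
python3 -m jog '[{"dp":[-4.3,-0.4,0],"twist":0,"fingers":0.3},{"dp":[-8.6,-0.7,0],"twist":0,"fingers":0.3},{"dp":[-12.9,-1.1,0],"twist":0,"fingers":0.3},{"dp":[-17.2,-1.4,0],"twist":0,"fingers":0.3},{"dp":[-21.5,-1.8,0],"twist":0,"fingers":0.3},{"dp":[-25.8,-2.2,0],"twist":0,"fingers":0.3},{"dp":[-29.9,-2.5,2],"twist":0,"fingers":0.3},{"dp":[-29.9,-2.5,4.5],"twist":0,"fingers":0.3}]'
python3 -m jog '[{"dp":[0,0,2],"twist":0,"fingers":0.3},{"dp":[0,0,4],"twist":0,"fingers":0.3},{"dp":[0,0,4],"twist":0,"fingers":0.3},{"dp":[0,0,4],"twist":0,"fingers":0.3}]'
python3 -c "
from h import *
to(.586,-.123,.075,93.7)"
```

```text
time_s: 53.18
tool_pos: [0.5827, -0.1293, 0.1754]
tool_rot: [180.0, 0.2, 93.2]
force: [-0.3, 0.5, -2.3]
grip_width: 0.0396
grasp_force: 15.0
time_s: 53.68
tool_pos: [0.5839, -0.1237, 0.1362]
tool_rot: [180.0, 0.0, 93.7]
force: [-0.1, -0.3, -1.9]
grip_width: 0.0399
grasp_force: 15.0
dp [0.06 0.21 6.12] twist -0.0
```

```bash
python3 -m jog '[{"dp":[0.1,0.2,2],"twist":0,"fingers":0.3},{"dp":[0.1,0.2,4],"twist":0,"fingers":0.3},{"dp":[0.1,0.2,5.3],"twist":0,"fingers":0.3},{"dp":[0.1,0.2,5.9],"twist":0,"fingers":0.3},{"dp":[0.1,0.2,6.1],"twist":0,"fingers":0.3},{"dp":[0.1,0.2,6.1],"twist":0,"fingers":0.3},{"dp":[0.1,0.2,6.1],"twist":0,"fingers":0.3}]'
python3 -m jog '[{"dp":[0,0,0],"twist":0,"fingers":0.65},{"dp":[0,0,0],"twist":0,"fingers":0.65},{"dp":[0,0,0],"twist":0,"fingers":0.65},{"dp":[0,0,-3],"twist":0,"fingers":0.65},{"dp":[0,0,-7],"twist":0,"fingers":0.65},{"dp":[0,0,-11],"twist":0,"fingers":0.65},{"dp":[0,0,-11],"twist":0,"fingers":0.65}]'
python3 row.py b;python3 -c "
from h import *
to(.4625,-.316,.16,93.7)"
```

```text
time_s: 54.55
tool_pos: [0.5859, -0.1226, 0.0752]
tool_rot: [179.9, 0.0, 93.7]
force: [-2.3, 0.2, 0.0]
grip_width: 0.0393
grasp_force: 15.0
time_s: 55.42
tool_pos: [0.5881, -0.1231, 0.1886]
tool_rot: [179.6, 0.1, 93.7]
force: [0.6, -0.8, -0.4]
grip_width: 0.0564
grasp_force: 0.0
top bbox centre 0.4625 -0.316 size 37 40
top bbox centre 0.578 -0.0015 size 40 37
scene bbox centre 0.464 -0.3145 size 40 39
scene bbox centre 0.5845 -0.122 size 43 40
scene bbox centre 0.3645 -0.057 size 9 22
scene bbox centre 0.579 -0.002 size 40 40
dp [-18.53 -13.53   2.45] twist -0.0
```

```bash
python3 -m jog '[{"dp":[-3.7,-2.7,0],"twist":0,"fingers":1},{"dp":[-7.4,-5.4,0],"twist":0,"fingers":1},{"dp":[-11.1,-8.1,0],"twist":0,"fingers":1},{"dp":[-14.8,-10.8,0],"twist":0,"fingers":1},{"dp":[-18.5,-13.5,1],"twist":0,"fingers":1},{"dp":[-18.5,-13.5,2.4],"twist":0,"fingers":1},{"dp":[-18.5,-13.5,2.4],"twist":0,"fingers":1},{"dp":[-18.5,-13.5,2.4],"twist":0,"fingers":1}]'
python3 -c "
from h import *
to(.463,-.3155,.07,93.7)"
```

```text
time_s: 56.52
tool_pos: [0.4635, -0.3142, 0.1601]
tool_rot: [-180.0, -0.1, 93.8]
force: [0.6, 0.3, 0.5]
grip_width: 0.0869
grasp_force: 0.0
dp [-0.14 -0.05  9.01] twist 0.1
```

```bash
python3 -m jog '[{"dp":[-0.1,0,3],"twist":0,"fingers":1},{"dp":[-0.1,0,6],"twist":0,"fingers":1},{"dp":[-0.1,0,8.5],"twist":0,"fingers":1},{"dp":[-0.1,0,9],"twist":0,"fingers":0.6},{"dp":[-0.1,0,9],"twist":0,"fingers":0.3},{"dp":[-0.1,0,9],"twist":0,"fingers":0.3},{"dp":[-0.1,0,9],"twist":0,"fingers":0.3},{"dp":[-0.1,0,9],"twist":0,"fingers":0.3}]' 15
python3 -m jog '[{"dp":[0,0,0],"twist":0,"fingers":0.3},{"dp":[0,0,0],"twist":0,"fingers":0.3},{"dp":[0,0,-2],"twist":0,"fingers":0.3},{"dp":[0,0,-5],"twist":0,"fingers":0.3},{"dp":[0,0,-9],"twist":0,"fingers":0.3},{"dp":[0,0,-14],"twist":0,"fingers":0.3},{"dp":[0,0,-16],"twist":0,"fingers":0.3},{"dp":[0,0,-16],"twist":0,"fingers":0.3}]'
python3 -c "
from h import *
to(.5895,.176,.22,93.7)"
```

```text
time_s: 57.52
tool_pos: [0.4631, -0.3169, 0.0711]
tool_rot: [179.9, 0.0, 93.7]
force: [-0.9, 0.4, -0.2]
grip_width: 0.0447
grasp_force: 0.0
time_s: 58.52
tool_pos: [0.4633, -0.3173, 0.2319]
tool_rot: [179.8, 0.1, 93.7]
force: [-0.0, 0.9, -1.4]
grip_width: 0.0394
grasp_force: 15.0
dp [48.43 15.73  1.17] twist -0.0
```

```bash
python3 -m jog '[{"dp":[4.5,1,0],"twist":0,"fingers":0.3},{"dp":[9,2,0],"twist":0,"fingers":0.3},{"dp":[13.5,3,0],"twist":0,"fingers":0.3},{"dp":[18,4,0],"twist":0,"fingers":0.3},{"dp":[22.5,5,0],"twist":0,"fingers":0.3},{"dp":[27,6.5,0],"twist":0,"fingers":0.3},{"dp":[31.5,8.5,0],"twist":0,"fingers":0.3},{"dp":[36,11,0],"twist":0,"fingers":0.3}]'
python3 -m jog '[{"dp":[4,1.5,0],"twist":0,"fingers":0.3},{"dp":[8,3,0],"twist":0,"fingers":0.3},{"dp":[12.4,4.7,1.2],"twist":0,"fingers":0.3},{"dp":[12.4,4.7,4],"twist":0,"fingers":0.3},{"dp":[12.4,4.7,7],"twist":0,"fingers":0.3},{"dp":[12.4,4.7,8],"twist":0,"fingers":0.3},{"dp":[12.4,4.7,8],"twist":0,"fingers":0.3},{"dp":[12.4,4.7,8],"twist":0,"fingers":0.3}]'
python3 -c "
from h import *
to(.5895,.176,.1,93.7)"
```

```text
time_s: 59.52
tool_pos: [0.5487, 0.0508, 0.2285]
tool_rot: [-179.8, 0.0, 93.6]
force: [0.4, -0.1, -1.2]
grip_width: 0.0395
grasp_force: 15.0
time_s: 60.52
tool_pos: [0.5892, 0.1763, 0.1517]
tool_rot: [179.9, -0.0, 93.6]
force: [0.4, 0.3, -0.7]
grip_width: 0.0397
grasp_force: 15.0
dp [-0.04  0.02  5.17] twist -0.1
```

```bash
python3 -m jog '[{"dp":[0,0,1],"twist":0,"fingers":0.3},{"dp":[0,0,2.5],"twist":0,"fingers":0.3},{"dp":[0,0,4],"twist":0,"fingers":0.3},{"dp":[0,0,4.6],"twist":0,"fingers":0.3},{"dp":[0,0,5],"twist":0,"fingers":0.3},{"dp":[0,0,5.2],"twist":0,"fingers":0.3},{"dp":[0,0,5.2],"twist":0,"fingers":0.3},{"dp":[0,0,5.2],"twist":0,"fingers":0.3}]'
python3 -m jog '[{"dp":[0,0,0.1],"twist":0,"fingers":0.65},{"dp":[0,0,0.1],"twist":0,"fingers":0.65},{"dp":[0,0,0.1],"twist":0,"fingers":0.65},{"dp":[0,0,-3],"twist":0,"fingers":0.65},{"dp":[0,0,-9],"twist":0,"fingers":0.65},{"dp":[0,0,-15],"twist":0,"fingers":0.65},{"dp":[0,0,-21],"twist":0,"fingers":0.5},{"dp":[0,0,-27],"twist":-10,"fingers":0.5}]'
python3 -m jog '[{"dp":[0,0,0],"twist":-10,"fingers":0.5},{"dp":[0,0,0],"twist":-20,"fingers":0.5},{"dp":[0,0,0],"twist":-30,"fingers":0.5},{"dp":[0,0,0],"twist":-40,"fingers":0.5},{"dp":[0,0,0],"twist":-50,"fingers":0.5},{"dp":[0,0,0],"twist":-60,"fingers":0.5},{"dp":[0,0,0],"twist":-70,"fingers":0.5},{"dp":[0,0,0],"twist":-80,"fingers":0.5}]'
python3 chk.py; python3 -c "
from h import *
to(.58,.3072,.365,183.6)"
```

```text
time_s: 61.52
tool_pos: [0.5888, 0.1763, 0.0991]
tool_rot: [180.0, -0.0, 93.7]
force: [-1.0, -0.4, 0.8]
grip_width: 0.0396
grasp_force: 15.0
time_s: 62.52
tool_pos: [0.5883, 0.1763, 0.3708]
tool_rot: [179.9, -0.0, 103.9]
force: [0.2, 0.6, -0.1]
grip_width: 0.046
grasp_force: 0.0
time_s: 63.52
tool_pos: [0.5886, 0.1763, 0.3686]
tool_rot: [180.0, 0.0, -176.0]
force: [0.2, 0.1, -0.0]
grip_width: 0.0435
grasp_force: 0.0
204 [0.59393945 0.17492492 0.12740645] [0.5693315  0.15694422 0.11501829] [0.61069852 0.19682539 0.13263902]
143 [0.57960529 0.30749937 0.32396696]
dp [-0.12 13.12  0.36] twist 0.7
```

```bash
python3 -m jog '[{"dp":[0,3,0],"twist":0,"fingers":0.5},{"dp":[0,6.5,0],"twist":0,"fingers":0.5},{"dp":[0,10,0],"twist":0,"fingers":0.5},{"dp":[0,13,0],"twist":0,"fingers":0.5},{"dp":[0,13.3,0.5],"twist":0,"fingers":0.5},{"dp":[0,13.3,0.5],"twist":0,"fingers":0.5},{"dp":[0,13.3,0.5],"twist":0,"fingers":0.5}]'
python3 -c "
from h import *
to(.58,.3072,.313,183.6)"
```

```text
time_s: 64.45
tool_pos: [0.5807, 0.3072, 0.3638]
tool_rot: [-180.0, 0.0, -176.5]
force: [-0.8, 0.6, -0.2]
grip_width: 0.0437
grasp_force: 0.0
dp [0.07 0.01 5.08] twist -0.1
```

```bash
python3 -m jog '[{"dp":[0,0,2],"twist":0,"fingers":0.5},{"dp":[0,0,4],"twist":0,"fingers":0.5},{"dp":[0,0,5],"twist":0,"fingers":0.5},{"dp":[0,0,5],"twist":0,"fingers":0.5},{"dp":[0,0,5],"twist":0,"fingers":0.05},{"dp":[0,0,5],"twist":0,"fingers":0.05},{"dp":[0,0,5],"twist":0,"fingers":0.05},{"dp":[0,0,5],"twist":0,"fingers":0.05}]' 12
python3 -m jog '[{"dp":[0,-2,-0.1],"twist":0,"fingers":0.05},{"dp":[0,-4.1,0],"twist":0,"fingers":0.05},{"dp":[0,-6.1,0.2],"twist":0,"fingers":0.05},{"dp":[0,-8.1,0.7],"twist":0,"fingers":0.05},{"dp":[0,-10,1.3],"twist":0,"fingers":0.05},{"dp":[0,-11.9,2.1],"twist":0,"fingers":0.05},{"dp":[0,-13.7,3.1],"twist":0,"fingers":0.05},{"dp":[0,-15.4,4.2],"twist":0,"fingers":0.05}]'
python3 -m jog '[{"dp":[0,-1.3,1.1],"twist":0,"fingers":0.05},{"dp":[0,-2.6,2.3],"twist":0,"fingers":0.05},{"dp":[0,-3.8,3.6],"twist":0,"fingers":0.05},{"dp":[0,-4.8,4.9],"twist":0,"fingers":0.05},{"dp":[0,-5.8,6.4],"twist":0,"fingers":0.05},{"dp":[0,-6.6,7.9],"twist":0,"fingers":0.05},{"dp":[0,-7.3,9.5],"twist":0,"fingers":0.05},{"dp":[0,-7.9,11],"twist":0,"fingers":0.05}]'
```

```text
time_s: 65.45
tool_pos: [0.58, 0.3094, 0.3139]
tool_rot: [180.0, 0.0, -176.3]
force: [0.4, -0.6, 1.6]
grip_width: 0.0114
grasp_force: 10.1
time_s: 66.45
tool_pos: [0.5894, 0.1538, 0.2703]
tool_rot: [-180.0, -0.1, -176.4]
force: [-3.1, 1.6, -1.0]
grip_width: 0.0115
grasp_force: 12.0
time_s: 67.45
tool_pos: [0.5949, 0.0762, 0.1604]
tool_rot: [180.0, 0.0, -176.3]
force: [-3.3, 0.8, -0.5]
grip_width: 0.0113
grasp_force: 12.0
```

```bash
python3 -m jog '[{"dp":[0,0,0],"twist":0,"fingers":0.45},{"dp":[0,0,0],"twist":0,"fingers":0.45},{"dp":[0,0,-3],"twist":0,"fingers":0.45},{"dp":[0,0,-6],"twist":0,"fingers":0.45},{"dp":[0,0,-9],"twist":0,"fingers":0.45},{"dp":[0,0,-12],"twist":0,"fingers":0.45},{"dp":[0,0,-12],"twist":0,"fingers":0.45},{"dp":[0,0,-12],"twist":0,"fingers":0.45}]'
python3 -m jog '[{"dp":[0,0,0],"twist":0,"fingers":0.45},{"dp":[0,0,0],"twist":0,"fingers":0.45},{"dp":[0,0,0],"twist":0,"fingers":0.45},{"dp":[0,0,0],"twist":0,"fingers":0.45},{"dp":[0,0,0],"twist":0,"fingers":0.45},{"dp":[0,0,0],"twist":0,"fingers":0.45},{"dp":[0,0,0],"twist":0,"fingers":0.45},{"dp":[0,0,0],"twist":0,"fingers":0.45}]'
python3 read.py r3;python3 read.py r3
```

```text
time_s: 68.45
tool_pos: [0.5951, 0.0768, 0.2817]
tool_rot: [180.0, 0.1, -176.3]
force: [0.4, -0.6, -1.0]
grip_width: 0.0387
grasp_force: 0.0
time_s: 69.45
tool_pos: [0.5949, 0.0765, 0.2816]
tool_rot: [180.0, 0.0, -176.3]
force: [-0.3, -0.1, 0.2]
grip_width: 0.0391
grasp_force: 0.0
bar 105 -0.1086 0.1437 [0.1377 0.1467]
angle 0.093 needle z 0.1371
needle pts 20 0.13596338533276237 0.14185553662626985
row -0.01 0 
row -0.235 0 
row -0.316 0 
bar 103 -0.1086 0.1438 [0.1389 0.1463]
angle 0.092 needle z 0.1369
needle pts 19 0.1362116282633879 0.14071517123864485
row -0.01 0 
row -0.235 0 
row -0.316 0
```

View pics/r3c.png

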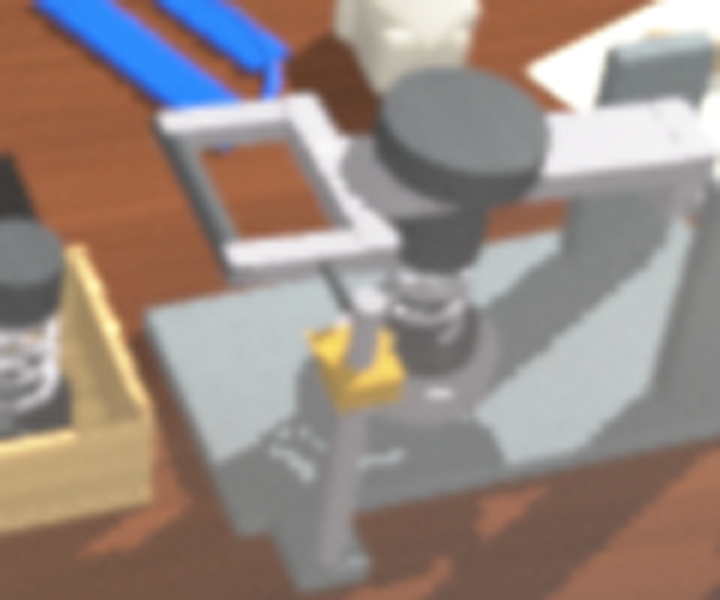

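Spring 5: needle at about 0.137, above the mark at 0.130, so it is good and goes in the tray. Opening the beam again.

```bash
python3 -m jog '[{"dp":[0,-0.4,4],"twist":0,"fingers":0.5},{"dp":[0,-0.8,8],"twist":0,"fingers":0.5},{"dp":[0,-0.8,12],"twist":0,"fingers":0.5},{"dp":[0,-0.8,15],"twist":0,"fingers":0.5},{"dp":[0,-0.8,15],"twist":0,"fingers":0.5},{"dp":[0,-0.8,15],"twist":0,"fingers":0.5}]'
python3 -m jog '[{"dp":[0,0,0],"twist":0,"fingers":0.05},{"dp":[0,0,0],"twist":0,"fingers":0.05},{"dp":[0,0,0],"twist":0,"fingers":0.05},{"dp":[0,0,0],"twist":0,"fingers":0.05}]' 12
python3 - <<'E'
import numpy as np
f=lambda a:np.array([220*np.cos(a)-18*np.sin(a),18*np.cos(a)+220*np.sin(a)])
for s,e in((.092,.75),):
  for a in np.linspace(s,e,9)[1:]:
    d=f(s)-f(a); print(round(a,2),'dy',round(d[0]/10,2),'dz',round(d[1]/10,2))
E
```

```text
time_s: 70.3
tool_pos: [0.5963, 0.0686, 0.133]
tool_rot: [180.0, 0.1, -176.3]
force: [0.4, -0.1, 0.6]
grip_width: 0.0436
grasp_force: 0.0
time_s: 70.8
tool_pos: [0.5954, 0.0698, 0.1318]
tool_rot: [179.9, 0.0, -176.3]
force: [0.4, 4.5, -0.9]
grip_width: 0.0115
grasp_force: 9.2
0.17 dy 0.39 dz -1.77
0.26 dy 0.92 dz -3.51
0.34 dy 1.59 dz -5.19
0.42 dy 2.4 dz -6.82
0.5 dy 3.34 dz -8.37
0.59 dy 4.4 dz -9.84
0.67 dy 5.58 dz -11.22
0.75 dy 6.87 dz -12.5
```

```bash
python3 -m jog '[{"dp":[0,0.4,-1.8],"twist":0,"fingers":0.05},{"dp":[0,0.9,-3.5],"twist":0,"fingers":0.05},{"dp":[0,1.6,-5.2],"twist":0,"fingers":0.05},{"dp":[0,2.4,-6.8],"twist":0,"fingers":0.05},{"dp":[0,3.3,-8.4],"twist":0,"fingers":0.05},{"dp":[0,4.4,-9.8],"twist":0,"fingers":0.05},{"dp":[0,5.6,-11.2],"twist":0,"fingers":0.05},{"dp":[0,6.9,-12.5],"twist":0,"fingers":0.05}]'
python3 -m jog '[{"dp":[0,1.8,-1.5],"twist":0,"fingers":0.05},{"dp":[0,3.7,-2.7],"twist":0,"fingers":0.05},{"dp":[0,5.7,-3.8],"twist":0,"fingers":0.05},{"dp":[0,7.8,-4.6],"twist":0,"fingers":0.05},{"dp":[0,10,-5.2],"twist":0,"fingers":0.05},{"dp":[0,12.3,-5.6],"twist":0,"fingers":0.05},{"dp":[0,14.6,-5.8],"twist":0,"fingers":0.05},{"dp":[0,16.8,-5.7],"twist":0,"fingers":0.05}]'
python3 -m jog '[{"dp":[0,0,0],"twist":0,"fingers":0.05},{"dp":[0,0,0],"twist":0,"fingers":0.05}]'
```

```text
time_s: 71.8
tool_pos: [0.5915, 0.1356, 0.2583]
tool_rot: [-179.8, 0.1, -176.5]
force: [3.7, -4.8, -1.0]
grip_width: 0.0114
grasp_force: 12.0
time_s: 72.8
tool_pos: [0.5815, 0.3062, 0.3165]
tool_rot: [179.9, 0.3, -176.4]
force: [6.0, -0.7, 3.1]
grip_width: 0.0116
grasp_force: 12.0
time_s: 73.05
tool_pos: [0.5813, 0.3078, 0.3161]
tool_rot: [179.8, 0.3, -176.3]
force: [5.5, 1.3, 5.5]
grip_width: 0.0112
grasp_force: 12.0
```

```bash
python3 -m jog '[{"dp":[0,0,0],"twist":0,"fingers":0.5},{"dp":[0,0,0],"twist":0,"fingers":0.5},{"dp":[0,0,-3],"twist":0,"fingers":0.5},{"dp":[0,0,-6],"twist":0,"fingers":0.5},{"dp":[0,-3,-6.5],"twist":10,"fingers":0.5},{"dp":[0,-7,-6.5],"twist":20,"fingers":0.6},{"dp":[0,-10,-6.5],"twist":30,"fingers":0.6},{"dp":[0,-13.2,-6.5],"twist":40,"fingers":0.65}]'
python3 -m jog '[{"dp":[0,0,0],"twist":10,"fingers":0.65},{"dp":[0,0,0],"twist":20,"fingers":0.65},{"dp":[0,0,0],"twist":30,"fingers":0.65},{"dp":[0,0,0],"twist":40,"fingers":0.65},{"dp":[0,0,0],"twist":50,"fingers":0.65},{"dp":[0,0,0],"twist":50,"fingers":0.65}]'
python3 chk.py; python3 -c "
from h import *
to(.589,.1765,.1,93.7)"
```

```text
time_s: 74.05
tool_pos: [0.5877, 0.1727, 0.3778]
tool_rot: [-179.9, -0.1, 143.4]
force: [-0.6, 1.1, -0.3]
grip_width: 0.0544
grasp_force: 0.0
time_s: 74.8
tool_pos: [0.5879, 0.1737, 0.3778]
tool_rot: [-179.9, 0.0, 93.8]
force: [0.5, -0.0, 0.5]
grip_width: 0.0568
grasp_force: 0.0
204 [0.59366787 0.1749682  0.12736749] [0.5702307  0.15669135 0.1151823 ] [0.60992179 0.19656881 0.13291959]
145 [0.57998752 0.30733888 0.32414292]
dp [ 0.29  0.17 27.8 ] twist 0.2
```

```bash
python3 -m jog '[{"dp":[0.3,0.1,5],"twist":0,"fingers":0.65},{"dp":[0.3,0.1,10],"twist":0,"fingers":0.65},{"dp":[0.3,0.1,15],"twist":0,"fingers":0.65},{"dp":[0.3,0.1,20],"twist":0,"fingers":0.65},{"dp":[0.3,0.1,24],"twist":0,"fingers":0.65},{"dp":[0.3,0.1,26.5],"twist":0,"fingers":0.65},{"dp":[0.3,0.1,27.8],"twist":0,"fingers":0.65},{"dp":[0.3,0.1,27.8],"twist":0,"fingers":0.65}]'
python3 -m jog '[{"dp":[0,0,0],"twist":0,"fingers":0.3},{"dp":[0,0,0],"twist":0,"fingers":0.3},{"dp":[0,0,0],"twist":0,"fingers":0.3},{"dp":[0,0,-2],"twist":0,"fingers":0.3},{"dp":[0,0,-5],"twist":0,"fingers":0.3},{"dp":[0,0,-8],"twist":0,"fingers":0.3},{"dp":[0,0,-12],"twist":0,"fingers":0.3},{"dp":[0,0,-12],"twist":0,"fingers":0.3}]' 15
python3 - <<'E'
from h import *
to(.598,-.293,.18,93.7)
W=np.load('top0.npy'); p=W[150:200,360:442].reshape(-1,3); p=p[~np.isnan(p[:,0])]
p=p[(p[:,2]>.018)&(p[:,2]<.032)&(abs(p[:,0]-.598)<.035)]
h,e=np.histogram(p[:,1],np.arange(-.41,-.175,.005)); print([(round(float(a),3),int(n)) for a,n in zip(e,h) if n])
E
```

```text
time_s: 75.85
tool_pos: [0.5889, 0.1763, 0.0999]
tool_rot: [-179.9, 0.0, 93.7]
force: [0.3, -0.7, 0.2]
grip_width: 0.0565
grasp_force: 0.0
time_s: 76.85
tool_pos: [0.5919, 0.177, 0.226]
tool_rot: [179.5, -0.1, 93.7]
force: [0.4, 0.3, -1.2]
grip_width: 0.0395
grasp_force: 15.0
dp [-46.95  -2.42   4.46] twist -0.0
[(-0.4, 21), (-0.395, 22), (-0.33, 19), (-0.325, 2), (-0.26, 34), (-0.19, 21)]
```

```bash
python3 -m jog '[{"dp":[-4.5,-0.2,0],"twist":0,"fingers":0.3},{"dp":[-9.3,-0.5,0],"twist":0,"fingers":0.3},{"dp":[-14,-0.7,0],"twist":0,"fingers":0.3},{"dp":[-19,-1,0],"twist":0,"fingers":0.3},{"dp":[-24,-1.2,0],"twist":0,"fingers":0.3},{"dp":[-29,-1.5,0],"twist":0,"fingers":0.3},{"dp":[-34,-1.7,0],"twist":0,"fingers":0.3},{"dp":[-38,-2,0],"twist":0,"fingers":0.3}]'
python3 -m jog '[{"dp":[-3,-0.1,0],"twist":0,"fingers":0.3},{"dp":[-6,-0.3,0],"twist":0,"fingers":0.3},{"dp":[-8.9,-0.4,2],"twist":0,"fingers":0.3},{"dp":[-8.9,-0.4,5],"twist":0,"fingers":0.3},{"dp":[-8.9,-0.4,8],"twist":0,"fingers":0.3},{"dp":[-8.9,-0.4,8.5],"twist":0,"fingers":0.3},{"dp":[-8.9,-0.4,8.5],"twist":0,"fingers":0.3},{"dp":[-8.9,-0.4,8.5],"twist":0,"fingers":0.3}]'
python3 -c "
from h import *
to(.598,-.2925,.073,93.7)"
```

```text
time_s: 77.85
tool_pos: [0.5929, -0.2066, 0.2201]
tool_rot: [-179.9, 0.0, 93.6]
force: [0.7, 0.3, -1.2]
grip_width: 0.0394
grasp_force: 15.0
time_s: 78.85
tool_pos: [0.5964, -0.2936, 0.1373]
tool_rot: [179.9, 0.1, 93.7]
force: [0.4, -0.3, -1.1]
grip_width: 0.0397
grasp_force: 15.0
dp [0.11 0.15 6.43] twist -0.0
```

Lower, release, rise, then return to the beam to close it over the empty tester.

```bash
python3 -m jog '[{"dp":[0.1,0.1,2],"twist":0,"fingers":0.3},{"dp":[0.1,0.1,4],"twist":0,"fingers":0.3},{"dp":[0.1,0.1,5.5],"twist":0,"fingers":0.3},{"dp":[0.1,0.1,6.2],"twist":0,"fingers":0.3},{"dp":[0.1,0.1,6.4],"twist":0,"fingers":0.3},{"dp":[0.1,0.1,6.4],"twist":0,"fingers":0.3},{"dp":[0.1,0.1,6.4],"twist":0,"fingers":0.3}]'
python3 -m jog '[{"dp":[0,0,0],"twist":0,"fingers":0.65},{"dp":[0,0,0],"twist":0,"fingers":0.65},{"dp":[0,0,0],"twist":0,"fingers":0.65},{"dp":[0,0,-4],"twist":0,"fingers":0.65},{"dp":[0,0,-10],"twist":0,"fingers":0.65},{"dp":[0,0,-16],"twist":0,"fingers":0.65},{"dp":[0,0,-22],"twist":0,"fingers":0.5},{"dp":[0,0,-28],"twist":0,"fingers":0.5}]'
python3 row.py c; python3 -c "
from h import *
to(.589,.176,.37,183.7)"
```

```text
time_s: 79.72
tool_pos: [0.5967, -0.2924, 0.0723]
tool_rot: [179.9, 0.0, 93.7]
force: [-2.0, 0.9, 1.9]
grip_width: 0.0397
grasp_force: 15.0
time_s: 80.72
tool_pos: [0.5963, -0.2921, 0.3538]
tool_rot: [179.9, 0.0, 93.7]
force: [-0.1, -0.1, 0.3]
grip_width: 0.046
grasp_force: 0.0
top bbox centre 0.595 -0.291 size 40 40
top bbox centre 0.584 -0.123 size 38 40
top bbox centre 0.3635 -0.0605 size 7 27
top bbox centre 0.578 -0.0015 size 40 37
scene bbox centre 0.596 -0.29 size 42 40
scene bbox centre 0.5855 -0.1215 size 43 39
scene bbox centre 0.3645 -0.06 size 9 28
scene bbox centre 0.5785 -0.002 size 41 40
dp [46.94  2.06 -1.24] twist -90.0
```

```bash
python3 -m jog '[{"dp":[4,0.2,-1.2],"twist":-10,"fingers":0.5},{"dp":[8.5,0.4,-1.2],"twist":-20,"fingers":0.5},{"dp":[13,0.6,-1.2],"twist":-30,"fingers":0.5},{"dp":[17.5,0.8,-1.2],"twist":-40,"fingers":0.5},{"dp":[22,1,-1.2],"twist":-50,"fingers":0.5},{"dp":[26.5,1.2,-1.2],"twist":-60,"fingers":0.5},{"dp":[31,1.4,-1.2],"twist":-70,"fingers":0.5},{"dp":[35.5,1.6,-1.2],"twist":-80,"fingers":0.5}]'
python3 -m jog '[{"dp":[0,4,0],"twist":-9.9,"fingers":0.5},{"dp":[0,8,0],"twist":-9.9,"fingers":0.5},{"dp":[0,11.5,0],"twist":-9.9,"fingers":0.5},{"dp":[0,11.5,0],"twist":-9.9,"fingers":0.5}]'
python3 -c "
from h import *
to(.58,.3072,.365,183.6)"
```

```text
time_s: 81.82
tool_pos: [0.5896, 0.0646, 0.3632]
tool_rot: [180.0, 0.0, 174.0]
force: [0.3, 0.4, 0.6]
grip_width: 0.0436
grasp_force: 0.0
time_s: 82.32
tool_pos: [0.6017, 0.1816, 0.3623]
tool_rot: [179.9, -0.1, -176.1]
force: [0.3, -0.6, -0.1]
grip_width: 0.0434
grasp_force: 0.0
dp [ 1.3  12.67 -0.25] twist 0.3
```

```bash
python3 -m jog '[{"dp":[0.4,3,-0.5],"twist":0,"fingers":0.5},{"dp":[0.8,6.5,-0.5],"twist":0,"fingers":0.5},{"dp":[1.3,10,-0.5],"twist":0,"fingers":0.5},{"dp":[1.3,12.7,-0.3],"twist":0,"fingers":0.5},{"dp":[1.3,12.7,-0.3],"twist":0,"fingers":0.5},{"dp":[1.3,12.7,-0.3],"twist":0,"fingers":0.5}]'
python3 -c "
from h import *
to(.58,.3072,.313,183.6)"
```

```text
time_s: 83.08
tool_pos: [0.5823, 0.3013, 0.3665]
tool_rot: [-179.9, 0.0, -176.6]
force: [-0.4, -0.8, -0.3]
grip_width: 0.0437
grasp_force: 0.0
dp [0.2  0.61 5.35] twist -0.2
```

```bash
python3 -m jog '[{"dp":[0.2,0.6,2],"twist":0,"fingers":0.5},{"dp":[0.2,0.6,4],"twist":0,"fingers":0.5},{"dp":[0.2,0.6,5.3],"twist":0,"fingers":0.5},{"dp":[0.2,0.6,5.3],"twist":0,"fingers":0.5},{"dp":[0.2,0.6,5.3],"twist":0,"fingers":0.05},{"dp":[0.2,0.6,5.3],"twist":0,"fingers":0.05},{"dp":[0.2,0.6,5.3],"twist":0,"fingers":0.05},{"dp":[0.2,0.6,5.3],"twist":0,"fingers":0.05}]' 12
python3 -m jog '[{"dp":[0,-2,-0.1],"twist":0,"fingers":0.05},{"dp":[0,-4.1,0],"twist":0,"fingers":0.05},{"dp":[0,-6.1,0.2],"twist":0,"fingers":0.05},{"dp":[0,-8.1,0.7],"twist":0,"fingers":0.05},{"dp":[0,-10,1.3],"twist":0,"fingers":0.05},{"dp":[0,-11.9,2.1],"twist":0,"fingers":0.05},{"dp":[0,-13.7,3.1],"twist":0,"fingers":0.05},{"dp":[0,-15.4,4.2],"twist":0,"fingers":0.05}]'
python3 -m jog '[{"dp":[0,-1.3,1.1],"twist":0,"fingers":0.05},{"dp":[0,-2.6,2.3],"twist":0,"fingers":0.05},{"dp":[0,-3.8,3.6],"twist":0,"fingers":0.05},{"dp":[0,-4.8,4.9],"twist":0,"fingers":0.05},{"dp":[0,-5.8,6.4],"twist":0,"fingers":0.05},{"dp":[0,-6.6,7.9],"twist":0,"fingers":0.05},{"dp":[0,-7.3,9.5],"twist":0,"fingers":0.05},{"dp":[0,-7.9,11],"twist":0,"fingers":0.05}]'
```

```text
time_s: 84.08
tool_pos: [0.5792, 0.3097, 0.314]
tool_rot: [180.0, 0.0, -176.4]
force: [-0.3, -0.9, 2.1]
grip_width: 0.0115
grasp_force: 10.1
time_s: 85.08
tool_pos: [0.5884, 0.154, 0.2702]
tool_rot: [-180.0, -0.1, -176.5]
force: [-2.3, 1.0, -0.9]
grip_width: 0.0117
grasp_force: 12.0
time_s: 86.08
tool_pos: [0.5936, 0.0763, 0.1603]
tool_rot: [180.0, -0.0, -176.4]
force: [-3.2, 0.1, -2.0]
grip_width: 0.0111
grasp_force: 12.0
```

```bash
python3 -m jog '[{"dp":[0,-0.4,2.2],"twist":0,"fingers":0.05},{"dp":[0,-0.8,4.4],"twist":0,"fingers":0.05},{"dp":[0,-0.9,6.4],"twist":0,"fingers":0.05},{"dp":[0,-0.9,8],"twist":0,"fingers":0.05},{"dp":[0,-0.9,8],"twist":0,"fingers":0.05},{"dp":[0,-0.9,8],"twist":0,"fingers":0.45},{"dp":[0,-0.9,8],"twist":0,"fingers":0.45},{"dp":[0,-0.9,5],"twist":0,"fingers":0.45}]'
python3 -m jog '[{"dp":[0,0,-5],"twist":0,"fingers":0.45},{"dp":[0,0,-10],"twist":0,"fingers":0.45},{"dp":[0,0,-14],"twist":0,"fingers":0.45},{"dp":[0,0,-14],"twist":0,"fingers":0.45},{"dp":[0,0,-14],"twist":0,"fingers":0.45},{"dp":[0,0,-14],"twist":0,"fingers":0.45}]'
python3 read.py r4
```

```text
time_s: 87.08
tool_pos: [0.5931, 0.0683, 0.1107]
tool_rot: [180.0, -0.2, -176.4]
force: [0.5, 0.1, 0.2]
grip_width: 0.0332
grasp_force: 0.0
time_s: 87.82
tool_pos: [0.5935, 0.0679, 0.2502]
tool_rot: [-180.0, -0.1, -176.4]
force: [0.5, -0.2, -0.7]
grip_width: 0.0394
grasp_force: 0.0
bar 96 -0.11 0.0804 [0.0764 0.083 ]
angle -0.196 needle z 0.0836
needle pts 21 0.10156223009210878 0.13063614882106014
row -0.01 0 
row -0.235 0 
row -0.316 0
```

View pics/r4.png

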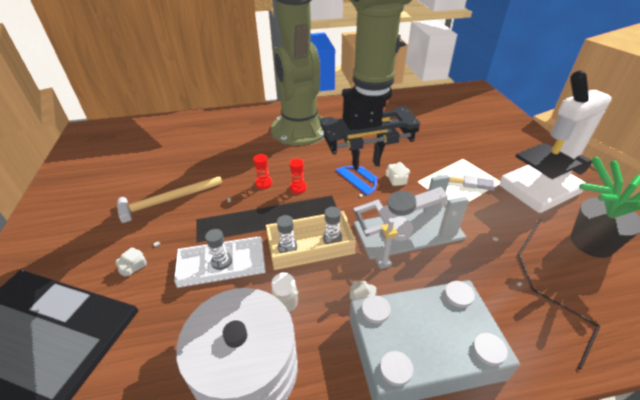

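The view shows two springs upright in the box at (285,235) and (332,225), one upright in the tray's middle cell at (217,250), and the beam fully down at −0.196. The bystanders look undisturbed.

```bash
python3 -c "
from cell import env
print(env.sign_off())"
```

```text
the job is handed in; nothing more can be done
None
```

The job is handed in: springs 1 and 4 read below the mark and stand in the plywood box, spring 5 read about 7 mm above it and stands upright in the tray's middle cell, and the beam is fully down on the empty tester (finished at about 88 s of 210 s).

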